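# Load a bonding cradle under stacked press weights

### The arm

A 7-joint arm with a two-finger parallel gripper is mounted at the origin on a cart in front of the work surface, level with it; the furniture and walls round the work are solid. World frame = base frame: x ahead of the robot, y to its left, z up, the work surface at z = 0. Lengths are in m, angles in rad, forces in N, time in s.
With the tool pointing down it reaches from about 0.425 to 0.875 m from the base axis. Payload 8.4 kg.
Tool frame: the origin (TCP) lies at the very end of the fingers, on their centre line; the grasp point (between the pads) lies 19 mm behind it; z points along the fingers, y is the direction in which the jaws open and shut (so a half turn about z gives the same grasp; the last joint's range is limited). The gripper opens to 85 mm and grips with 20 to 120 N. Pads are 22 mm wide; open, the fingers measure 114 mm over their backs; the gripper's body (76 mm by 85 mm) begins 54 mm behind the grasp point. The pads swing forward as they close: fully open they stand 13 mm farther back than shut.
Start: joints at [1.126, 0.333, 0.04, 1.465, -0.013, 1.343, -0.059], TCP at [0.22, -0.612, 0.231] pointing down, gripper open.
Joint ranges: [-2.58, 2.58], [-0.38, 2.09], [-1.3, 1.39], [0.25, 2.4], [-1.5, 4.64], [0.08, 2.09], [-2.65, 2.65]. Speed limits (rad/s): [2.22, 2.22, 2.79, 2.79, 3.14, 3.14, 3.14].

### API

Orientations are given as [roll, pitch, yaw] about the fixed x, y, z axes, in that order (R = Rz(yaw) Ry(pitch) Rx(roll)).
In Python, from bench import monitor, eyes, ticket gives the robot as it stands.
- The arm moves only by the shell command python3 -m inch 'ROWS' [FORCE]. ROWS is JSON, a list that holds one entry, the list of rows, each a list of 7 numbers: the closure, from -1 (fully open) to 1 (shut), so that 0 is half open, then the shift along the tool's x, y, z in mm, then the turn, a rotation vector about the tool's x, y, z in rad. In form: [[[fingers, tx, ty, tz, rx, ry, rz], ...]]. A call has 1 to 8 rows; each row is the pose to reach, as a shift and turn from the pose commanded when the call began, along the tool's axes at that moment; what a row does not reach only later rows make up. A row lasts 1/10 s, in which the tool goes at most 50 mm and 8.59 degrees, less where a joint would pass 70% of its speed; a pose out of reach is approached as far as the arm can. A call with a gripper value outside its range is refused whole. The fingers move at their own pace and stop on an object; FORCE is the grip in N (left out, the last holds). Time passes only in rows, so rows that repeat a pose let the fingers close. It gives the time, the measured TCP pose, the force and the opening at its end, in the units of the state.
- monitor.observe(): the state, without advancing time (a new reading comes with each control period).
- eyes.get_image(name): name is "side" or "top" or "wrist"; returns a dict with "color" (400x640x3 uint8, blue, green, red), "camera_matrix" (3x3 intrinsics, pixels), "k1" (the pictures are not rectified: a ray, as slopes to the right and down, at radius r is drawn at 1 + k1 r^2 times it, then the intrinsics apply), "R" (3x3) and "t" (3): a world point X has camera coordinates R X + t. Camera axes: x right, y down, z forward; pixel columns grow to the right and rows downward; lengths in m; the calibration is good to about 2 mm. A picture is of the moment at which its call begins. There is no depth.
- ticket.hand_in(): hands the job in, once; it reports no verdict.
The state is a dict: "time_s": time; "joint_pos": joint angles; "joint_vel": joint speeds; "joint_efforts": joint torques, N m; "position": TCP position; "ee_rot": TCP orientation; "ft_force": force on the tool from outside, world axes, zero at the start; "ft_torque": the same for the moment, N m; "grip_width": opening from 0.0 (shut) to 1.0 (fully open).
Only numpy, scipy, OpenCV 4.12 (cv2) and the standard library are available. Lean on these libraries where they do the work, as an engineer would, in place of code of your own. Each camera call takes 0.05 s, during which the arm holds its last target.

### The job

Set the handheld device that lies flat on the bench up to cure under pressure: lay it in the cradle between the posts, put the pressure plate flat on it with the round rim upward, stand the large weight inside the plate's rim, and last stand the small weight inside the rim on top of the large one. Build it up in that order, everything sitting flat and let go, and leave the other things on the bench where they are.

Things in the scene. Friction and masses are not known exactly. Their poses are not given: they have to be found in the camera images.
- cradle_rest (a point): Fixed cradle: grey base 110 x 190 x 8 mm, two dark bars across it (rest height, 16 mm above bench), six steel posts 13 mm thick, tips 41 mm above bench, tapered: two on each long side, 53 mm either side of the middle, one at each end. Between posts 70 x 152 mm free; middle of the long sides open. Point: centre at rest height; y along its length, z up.
- device_centre (a point): Glued handheld device: flat black and grey slab 56 x 140 mm, the only one lying flat on the bench by itself; what is put on it rests 12 mm above its underside. Point: its centre, 6.5 mm above its underside; y along its length, x across, z up. Take it across the 56 mm. Either end may point either way in the cradle. About 0.12 kg.
- plate_centre (a point): Pressure plate: steel 62 x 138 x 12 mm, black rubber underside, raised round rim 4 mm high in the middle of its top (62 mm outside, 54 mm inside diameter). Lies rim up. Point: centre of the plate, 6 mm above its underside; y along its length, x across, z up. Take it across the 62 mm. Either end first; 4 mm play between the posts. About 0.2 kg.
- large_weight_centre (a point): The large weight: plain steel cylinder 46 mm in diameter, 44 mm high overall, standing upright; its top 4 mm is a raised rim (38 mm inside diameter) round a flat floor 40 mm above its underside. The point is at its centre, 22 mm above its underside; z up. Its weight is about 0.5 kg.
- small_weight_centre (a point): The small weight: plain steel cylinder 30 mm in diameter, 40 mm high, with a thin groove near its top, standing upright. The point is at its centre, 20 mm above its underside; z up. About 0.2 kg.
- marker: Bystander: black and white marker pen 135 mm long, lying to the right of the work. To be left alone. Origin under its middle.
- screwdriver: Bystander: blue-handled screwdriver 163 mm long, lying beyond the work. To be left alone. Origin under its middle.
- tape_roll: Bystander: dark roll of tape 57 mm across, 19 mm high, lying beyond the work. To be left alone. Origin under its middle.
Not all that is in view belongs to the job. What is shaped like the part that bears small_weight_centre but purple is not meant.

How it is judged:
By the outcome, as a careful person would: the job done as asked, in the order asked, and still so for the second after the job is handed in, with the robot touching nothing.
It also fails if it takes over 106 s, if anything falls off the work surface, if the arm or the gripper's body presses on something with over 40 N, if the wrist force passes 120 N, or if a joint passes its speed limit or range.

## Working session

There is one attempt and no reset: what is moved stays moved. The work goes in short steps, Python scripts to look and compute and a shell command to move; the robot and the scene stay as the last step left them, time stands still between calls to the robot, and variables do not carry over. Pictures are saved under pics/ and viewed, and the job is handed in when it is done.

```bash
ls -la; mkdir -p pics; cat > h.py <<'E'
import sys; sys.path.insert(0,'.')
import numpy as np, cv2, pickle
from bench import monitor, eyes, ticket
def grab(n,f):
    im=eyes.get_image(n); cv2.imwrite(f'pics/{f}.png',im['color']); pickle.dump(im,open(f'pics/{f}.pkl','wb')); return im
def load(f): return pickle.load(open(f'pics/{f}.pkl','rb'))
def crop(f,x0,y0,x1,y1,s,out):
    im=load(f)['color'][y0:y1,x0:x1]; cv2.imwrite(f'pics/{out}.png',cv2.resize(im,None,fx=s,fy=s,interpolation=cv2.INTER_CUBIC))
def ray(im,u,v):
    K=im['camera_matrix']; d=np.array([(u-K[0,2])/K[0,0],(v-K[1,2])/K[1,1]]); s=d.copy()
    for _ in range(50): s=d/(1+im['k1']*(s@s))
    R=im['R'];c=-R.T@im['t']; w=R.T@np.array([s[0],s[1],1.]); return c,w/np.linalg.norm(w)
def atz(im,u,v,z):
    c,w=ray(im,u,v); return c+w*(z-c[2])/w[2]
def tri(obs):
    A=np.zeros((3,3));b=np.zeros(3)
    for im,u,v in obs:
        c,w=ray(im,u,v);P=np.eye(3)-np.outer(w,w);A+=P;b+=P@c
    X=np.linalg.solve(A,b); return X,[np.linalg.norm((np.eye(3)-np.outer(w,w))@(X-c)) for c,w in [ray(*o) for o in obs]]
def proj(im,X):
    p=im['R']@np.array(X)+im['t']; s=p[:2]/p[2]; s=s*(1+im['k1']*(s@s)); K=im['camera_matrix']; return np.array([K[0,0]*s[0]+K[0,2],K[1,1]*s[1]+K[1,2]])
E
python3 - <<'E'
from h import *
for n in ['top','side','wrist']:
    im=grab(n,n+'0'); print(n,(-im['R'].T@im['t']).round(3),im['R'][2].round(2))
print(monitor.observe())
E
```

```text
total 12
drwxr-xr-x  3 agent agent 4096 Dec  7 02:48 .
drwxr-xr-x 23 root  root  4096 Dec  7 02:48 ..
drwxr-xr-x  2 agent agent 4096 Dec  7 02:48 pics
top [ 0.459 -0.091  0.948] [ 0.09 -0.02 -1.  ]
side [ 0.328 -0.896  0.829] [ 0.21  0.7  -0.68]
wrist [ 0.298 -0.584  0.372] [-0.3  -0.11 -0.95]
{'time_s': 0.15, 'joint_pos': array([ 1.12582947,  0.33372778,  0.03987503,  1.46603219, -0.0134296 ,
        1.34327604, -0.05853312]), 'joint_vel': array([ 0.00042885, -0.0016409 , -0.00076762, -0.00347224, -0.00221903,
       -0.00024145,  0.00068995]), 'joint_efforts': array([ 3.50320945e-03, -6.59043717e+01,  1.36771481e+00, -4.05869794e+01,
        1.69016677e-02,  9.83503181e-03, -2.93450320e-06]), 'position': array([ 0.22017559, -0.61122216,  0.23065664]), 'ee_rot': array([-3.14041596e+00,  4.76836519e-05,  3.45711809e-01]), 'ft_force': array([ 0.58045415, -0.20582814,  0.22825119]), 'ft_torque': array([ 0.02904363,  0.0078487 , -0.01682129]), 'grip_width': 1.0043871328854779}
```

View pics/top0.png

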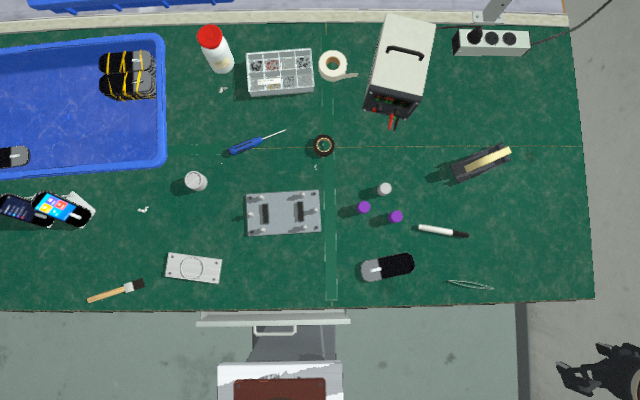

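View pics/side0.png

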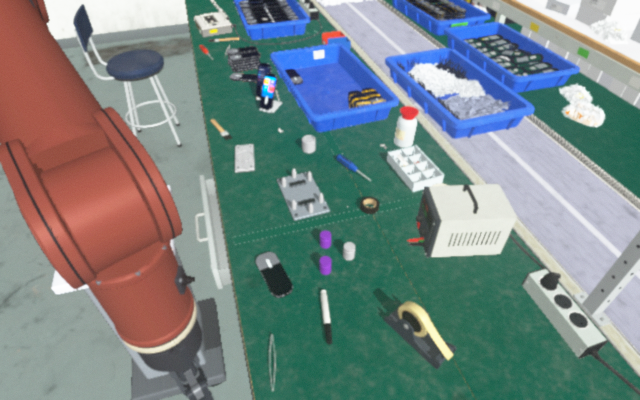

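View pics/wrist0.png

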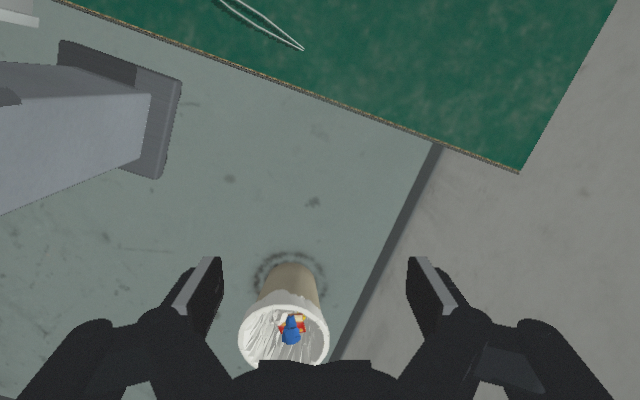

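The top picture shows the device at about (388,267), the plate at (193,268), the cradle at (283,213) and a large grey cylinder at (196,181). A small grey cylinder stands at (385,189), with two purple ones at (364,207) and (397,216). I'll enlarge these to confirm and measure.

```bash
python3 - <<'E'
from h import *
crop('top0',340,170,480,295,5.5,'c_t1'); crop('top0',155,160,335,295,4.4,'c_t2')
crop('side0',225,130,385,300,3.5,'c_s1')
for n,l in [('top0',[('dev',388,267),('plate',193,268),('cradle',283,213),('L',196,181),('S',385,189),('marker',443,231),('tape',323,146)])]:
    for a,u,v in l: print(a,atz(load(n),u,v,0.02).round(3))
E
```

```text
dev [ 0.392 -0.279  0.02 ]
plate [0.398 0.213 0.02 ]
cradle [ 0.533 -0.015  0.02 ]
L [0.62  0.208 0.02 ]
S [ 0.591 -0.279  0.02 ]
marker [ 0.48  -0.426  0.02 ]
tape [ 0.706 -0.121  0.02 ]
```

View pics/c_t1.png

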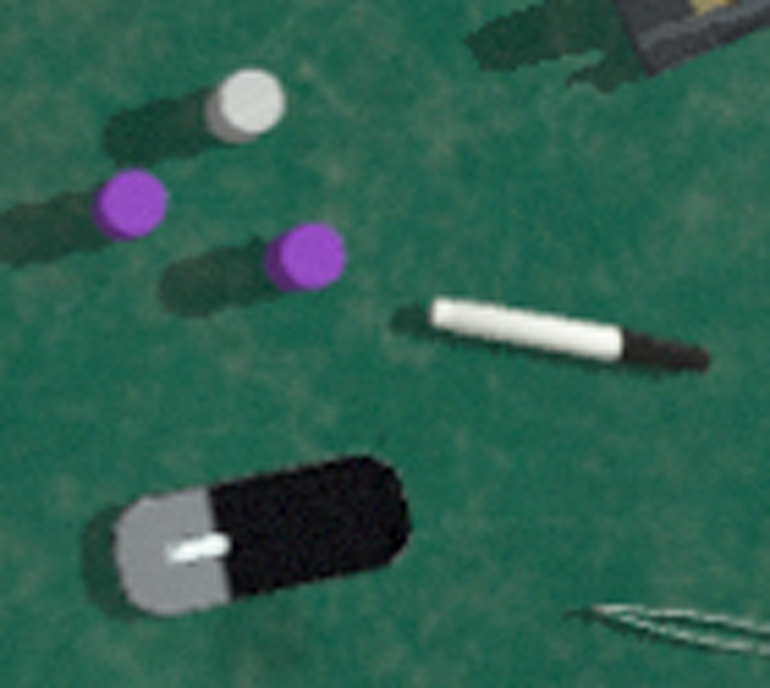

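View pics/c_t2.png

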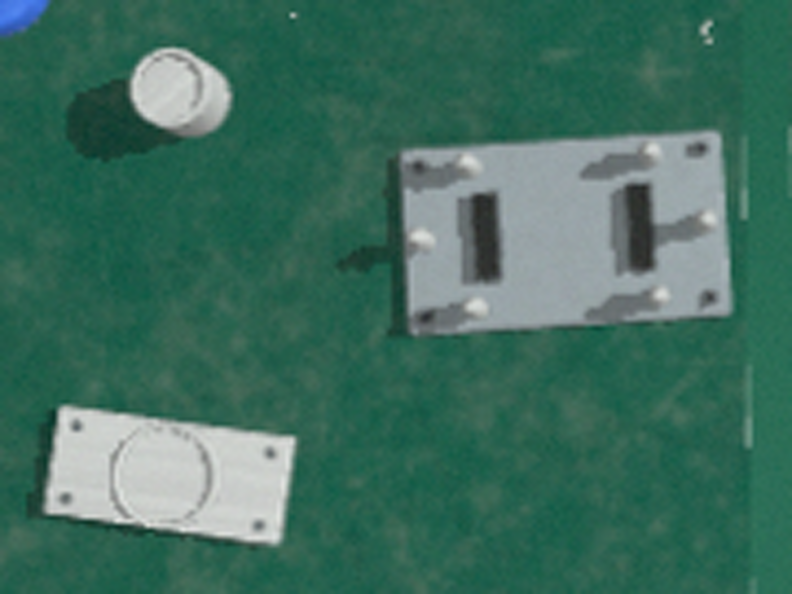

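View pics/c_s1.png

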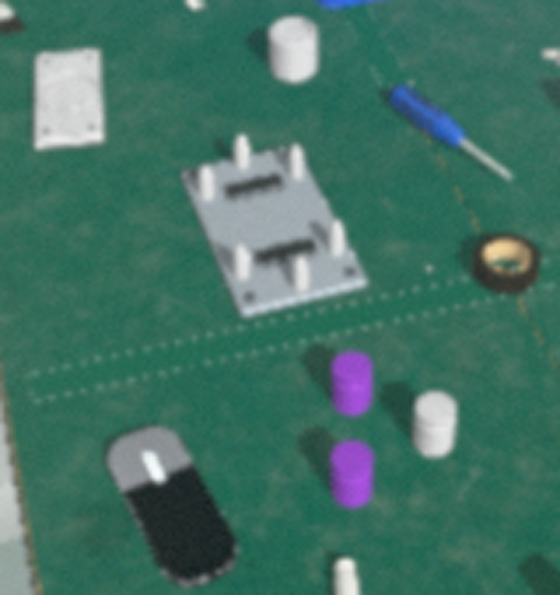

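```bash
cat >> h.py <<'E'
from scipy.spatial.transform import Rotation as Ro
def rows(p,yaw):
    s=monitor.observe(); R0=Ro.from_euler('xyz',s['ee_rot']); 
    d=R0.inv().apply(np.array(p)-s['position'])*1000
    best=min(((R0.inv()*Ro.from_euler('xyz',[np.pi,0,yaw+k*np.pi])).as_rotvec() for k in (0,)),key=np.linalg.norm)
    print('shift',d.round(1),'rot',best.round(4),'pos',s['position'].round(4),'rpy',s['ee_rot'].round(4),'g',round(s['grip_width'],3),'f',s['ft_force'].round(1),'t',round(s['time_s'],2),'j7',s['joint_pos'].round(2))
def cp(x0,y0,s,x,y): return x0+(x+.5)/s-.5, y0+(y+.5)/s-.5
E
python3 - <<'E'
from h import *
t=load('top0'); s=load('side0')
def T(a,b): 
    X,e=tri([(t,*a),(s,*b)]); return X.round(4),np.round(e,4)
A=lambda x,y:cp(340,170,5.5,x,y); B=lambda x,y:cp(155,160,4.4,x,y); S=lambda x,y:cp(225,130,3.5,x,y)
print('S top',T(A(252,101),S(435,402))); print('L top',T(B(170,86),S(294,30)))
print('P corners',T(B(58,405),S(100,48)),T(B(297,437),S(104,143)),T(B(280,545),S(37,148)),T(B(43,515),S(36,54)))
print('base corners',T(B(402,152),S(262,145)) ,T(B(720,132),S(367,285)),T(B(732,315),S(245,315)),T(B(410,335),S(183,175)))
for a,b in [((470,160),(297,147)),((653,147),(338,222)),((709,216),(301,256)),((661,292),(242,247)),((477,304),(206,168)),((423,236),(241,138))]: print('tip',T(B(*a),S(*b)))
print('dev strip',T(A(170,553),S(147,455)),T(A(228,542),S(158,478)), 'edge', T(A(212,487),S(190,463)),T(A(230,598),S(126,492)))
rows([0.39,-0.37,0.25],1.79)
E
```

```text
S top (array([ 0.5908, -0.2751,  0.043 ]), array([0.0003, 0.0003]))
L top (array([0.6204, 0.2073, 0.0441]), array([0.0001, 0.0001]))
P corners (array([0.4399, 0.2816, 0.0105]), array([0.0002, 0.0002])) (array([0.4187, 0.1443, 0.0005]), array([0.0002, 0.0002])) (array([0.3572, 0.1536, 0.0021]), array([0.0006, 0.0006])) (array([0.377 , 0.2892, 0.0114]), array([0.0005, 0.0005]))
base corners (array([0.5693, 0.082 , 0.014 ]), array([0.0148, 0.0148])) (array([ 0.5944, -0.1064,  0.0017]), array([0.0003, 0.0003])) (array([ 0.4872, -0.1118,  0.0035]), array([0.0013, 0.0013])) (array([0.4781, 0.0778, 0.0007]), array([0.0007, 0.0007]))
tip (array([0.5751, 0.0364, 0.0423]), array([0., 0.]))
tip (array([ 0.5809, -0.0675,  0.0421]), array([0., 0.]))
tip (array([ 0.5406, -0.0986,  0.0429]), array([0.0003, 0.0003]))
tip (array([ 0.4983, -0.0708,  0.0395]), array([0.0002, 0.0002]))
tip (array([0.4929, 0.0329, 0.0414]), array([0.0005, 0.0005]))
tip (array([0.5318, 0.0632, 0.0422]), array([0.0006, 0.0006]))
dev strip (array([ 0.3837, -0.236 ,  0.0111]), array([0.0003, 0.0003])) (array([ 0.3876, -0.2624,  0.0153]), array([0.0011, 0.0011])) edge (array([ 0.4128, -0.2557,  0.015 ]), array([0.0014, 0.0014])) (array([ 0.3625, -0.2636,  0.01  ]), array([0., 0.]))
shift [ 241.5 -169.4  -19.2] rot [-1.0000e-03 -8.0000e-04 -1.4443e+00] pos [ 0.2202 -0.6112  0.2307] rpy [-3.1404  0.      0.3457] g 1.004 f [ 0.6 -0.2  0.2] t 0.15 j7 [ 1.13  0.33  0.04  1.47 -0.01  1.34 -0.06]
```

```bash
python3 - <<'E'
from h import *
rows([0.392,-0.26,0.25],1.79)
E
```

```text
shift [ 280.7 -272.2  -19. ] rot [-1.0000e-03 -8.0000e-04 -1.4443e+00] pos [ 0.2202 -0.6112  0.2307] rpy [-3.1404  0.      0.3457] g 1.004 f [ 0.6 -0.2  0.2] t 0.15 j7 [ 1.13  0.33  0.04  1.47 -0.01  1.34 -0.06]
```

```bash
python3 -m inch '[[[-1,280.7,-272.2,-19,0,0,-1.4443],[-1,280.7,-272.2,-19,0,0,-1.4443],[-1,280.7,-272.2,-19,0,0,-1.4443],[-1,280.7,-272.2,-19,0,0,-1.4443],[-1,280.7,-272.2,-19,0,0,-1.4443],[-1,280.7,-272.2,-19,0,0,-1.4443],[-1,280.7,-272.2,-19,0,0,-1.4443],[-1,280.7,-272.2,-19,0,0,-1.4443]]]'
python3 - <<'E'
from h import *
rows([0.392,-0.26,0.25],1.79)
E
```

```text
time_s: 0.95
position: [0.3929, -0.2575, 0.2505]
ee_rot: [3.141, 0.0, 1.553]
ft_force: [0.4, -1.1, 0.9]
grip_width: 0.998
shift [-2.5 -0.9  0.5] rot [ 2.000e-04  2.000e-04 -2.366e-01] pos [ 0.3929 -0.2575  0.2505] rpy [3.1414e+00 1.0000e-04 1.5534e+00] g 0.998 f [ 0.4 -1.1  0.9] t 0.95 j7 [ 0.82 -0.03 -0.33  1.84 -0.01  1.33  0.48]
```

```bash
python3 -m inch '[[[-1,0,0,0,0,0,-0.2366],[-1,0,0,0,0,0,-0.2366],[-1,0,0,0,0,0,-0.2366]]]'
python3 - <<'E'
from h import *
im=grab('wrist','w1'); rows([0.392,-0.26,0.25],1.79)
E
```

```text
time_s: 1.25
position: [0.3921, -0.2599, 0.2502]
ee_rot: [-3.141, -0.0, 1.784]
ft_force: [-0.1, 0.3, 0.9]
grip_width: 1.0
shift [0.2 0.  0.2] rot [-0.0001 -0.0002 -0.0097] pos [ 0.392  -0.2602  0.2502] rpy [-3.1414e+00 -2.0000e-04  1.7803e+00] g 1.0 f [-1.1 -0.6 -0.4] t 1.3 j7 [ 0.82 -0.03 -0.32  1.84 -0.01  1.33  0.71]
```

View pics/w1.png

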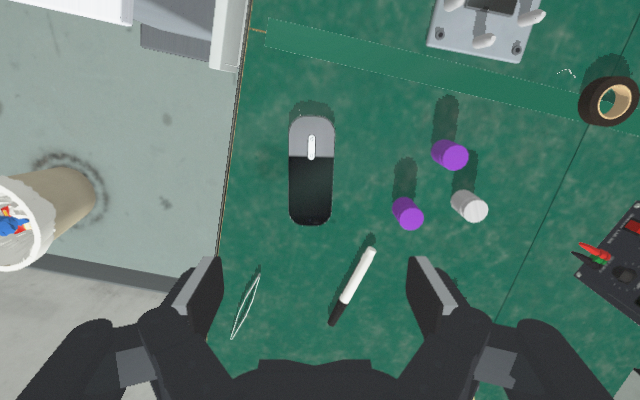

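```bash
python3 - <<'E'
from h import *
im=load('w1'); print((-im['R'].T@im['t']).round(3), im['R'].round(2)); crop('w1',270,90,350,240,4,'w1c')
p=monitor.observe()['position']; print(proj(im,p))
E
```

```text
[ 0.375 -0.18   0.392] [[ 0.98  0.21  0.  ]
 [ 0.2  -0.93  0.32]
 [ 0.07 -0.31 -0.95]]
[313.96720818 259.41165706]
```

View pics/w1c.png

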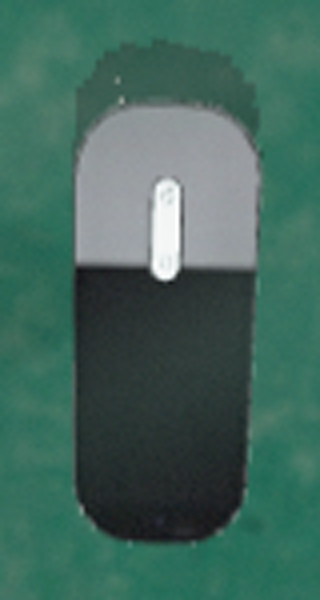

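```bash
python3 - <<'E'
from h import *
im=load('w1'); t=load('top0')
P=lambda x,y,z=.012: atz(im,*cp(270,90,4,x,y),z)[:2]
for z in (.006,.010,.012):
    a,b,c,d=P(76,170,z),P(259,170,z),P(75,480,z),P(248,480,z); n,s=P(167,103,z),P(162,541,z)
    m1,m2=(a+b)/2,(c+d)/2; dd=m1-m2; yaw=np.arctan2(-dd[0],dd[1])
    print(z,'w',np.linalg.norm(a-b),np.linalg.norm(c-d),'len',np.linalg.norm(n-s),'ctr',(n+s)/2,(a+b+c+d)/4,'yaw',yaw, np.arctan2(-(n-s)[0],(n-s)[1]))
A=lambda x,y:cp(340,170,5.5,x,y)
print(tri([(t,*A(170,553)),(im,*cp(270,90,4,168,180))]),tri([(t,*A(228,542)),(im,*cp(270,90,4,165,278))]))
print(tri([(t,*A(410,525)),(im,*cp(270,90,4,162,541))]),tri([(t,*A(116,548)),(im,*cp(270,90,4,167,103))]))
E
```

```text
0.006 w 0.05449750459912652 0.05574262800675922 len 0.13993957338367363 ctr [ 0.39239234 -0.28097942] [ 0.39219761 -0.28001963] yaw 0.19038541918983898 0.1980819104301335
0.01 w 0.05393289660108367 0.055165120213768404 len 0.13848976383814832 ctr [ 0.39220884 -0.27993093] [ 0.39201614 -0.27898109] yaw 0.19038541918983953 0.19808191043013346
0.012 w 0.053650592602062244 0.05487636631727308 len 0.13776485906538563 ctr [ 0.3921171  -0.27940669] [ 0.3919254  -0.27846182] yaw 0.1903854191898391 0.1980819104301335
(array([ 0.3836781 , -0.23503875,  0.00938083]), [np.float64(0.0012495697557798242), np.float64(0.0012495697557798188)]) (array([ 0.38857886, -0.26275563,  0.01176881]), [np.float64(0.0004192659098075265), np.float64(0.00041926590980742275)])
(array([ 0.39986922, -0.33714741,  0.04249603]), [np.float64(0.004757432265438808), np.float64(0.004757432265438879)]) (array([ 0.38000619, -0.2199832 , -0.06941521]), [np.float64(0.001376601554409772), np.float64(0.001376601554409795)])
```

```bash
python3 - <<'E'
from h import *
rows([0.392,-0.280,0.05],1.765)
E
```

```text
shift [-19.4  -4.1 200.2] rot [-0.0002 -0.0002  0.0153] pos [ 0.392  -0.2602  0.2502] rpy [-3.1414e+00 -2.0000e-04  1.7803e+00] g 1.0 f [-1.1 -0.6 -0.4] t 1.3 j7 [ 0.82 -0.03 -0.32  1.84 -0.01  1.33  0.71]
```

```bash
python3 -m inch '[[[-1,-19.5,-4.1,50,0,0,0.025],[-1,-19.5,-4.1,100,0,0,0.025],[-1,-19.5,-4.1,150,0,0,0.025],[-1,-19.5,-4.1,200,0,0,0.025],[-1,-19.5,-4.1,200,0,0,0.025],[-1,-19.5,-4.1,200,0,0,0.025]]]'
python3 - <<'E'
from h import *
im=grab('wrist','w2'); rows([0.392,-0.280,0.002],1.765)
E
```

```text
time_s: 1.9
position: [0.3918, -0.2801, 0.0504]
ee_rot: [-3.14, -0.002, 1.755]
ft_force: [1.0, -0.1, 0.8]
grip_width: 1.002
shift [ 1.1 -1.  50. ] rot [ 0.001   0.0008 -0.0091] pos [ 0.3931 -0.2808  0.052 ] rpy [3.1406e+00 8.0000e-04 1.7559e+00] g 1.002 f [ 0.1 -0.3  0.9] t 1.95 j7 [ 0.82  0.2  -0.31  2.05  0.08  0.91  0.65]
```

View pics/w2.png

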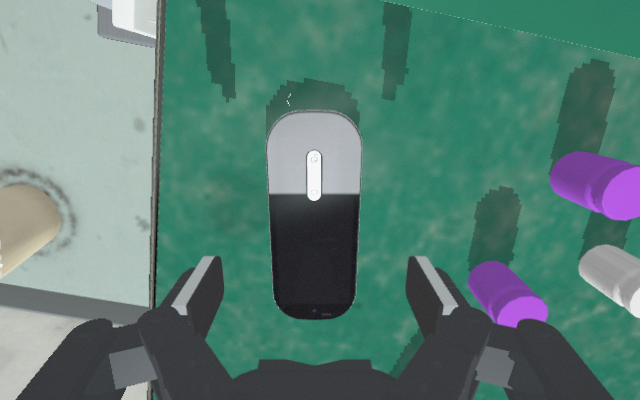

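```bash
python3 - <<'E'
from h import *
im=load('w2'); P=lambda u,v,z=.012: atz(im,u,v,z)[:2]
a,b,c,d=P(267,160),P(361,160),P(272,280),P(357,280);n,s=P(315,110),P(315,319)
print((a+b+c+d)/4,(n+s)/2,np.linalg.norm(a-b),np.linalg.norm(n-s)); m=(a+b-c-d);print(np.arctan2(-m[0],m[1]))
print(monitor.observe()['position'])
E
python3 -m inch '[[[-1,0,0,20,0,0,0],[-1,0,0,40,0,0,0],[-1,0,0,48,0,0,0],[-1,0,0,48,0,0,0],[1,0,0,48,0,0,0],[1,0,0,48,0,0,0],[1,0,0,48,0,0,0],[1,0,0,48,0,0,0]]]' 40
```

```text
[ 0.39142161 -0.2779031 ] [ 0.39215113 -0.27936469] 0.053769895621218755 0.13821819657656026
0.18762562969788296
[ 0.39308595 -0.28083593  0.05203034]
time_s: 2.75
position: [0.393, -0.2808, 0.0039]
ee_rot: [3.141, 0.001, 1.757]
ft_force: [-3.4, 1.4, 10.8]
grip_width: 0.632
```

```bash
python3 -m inch '[[[1,0,0,0,0,0,0],[1,0,0,0,0,0,0],[1,0,0,0,0,0,0]]]'
python3 -m inch '[[[1,0,0,-20,0,0,0],[1,0,0,-50,0,0,0],[1,0,0,-70,0,0,0],[1,0,0,-70,0,0,0]]]'
python3 - <<'E'
from h import *
im=grab('wrist','w3'); rows([0.5365,-0.0175,0.10],1.625)
E
```

```text
time_s: 3.05
position: [0.393, -0.2808, 0.0039]
ee_rot: [3.14, 0.002, 1.757]
ft_force: [-3.3, 1.7, 9.6]
grip_width: 0.634
time_s: 3.45
position: [0.3941, -0.2814, 0.0756]
ee_rot: [3.138, 0.004, 1.757]
ft_force: [0.1, 0.0, -1.0]
grip_width: 0.633
shift [232.2 189.7 -26.3] rot [0.0023 0.0024 0.1321] pos [ 0.3931 -0.2809  0.0739] rpy [3.1395e+00 2.6000e-03 1.7571e+00] g 0.63 f [-0.3 -0.7 -1.5] t 3.5 j7 [ 0.82  0.16 -0.31  2.03  0.06  0.95  0.66]
```

View pics/w3.png

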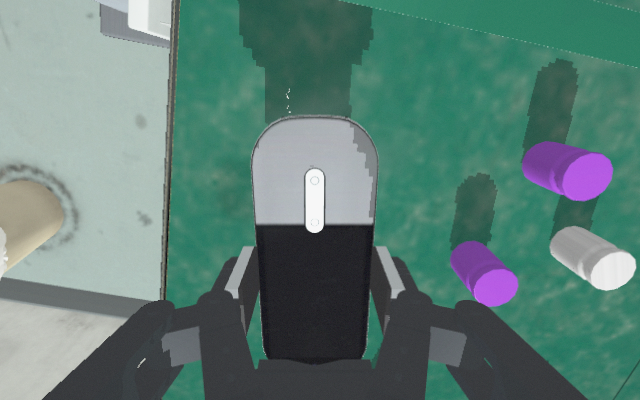

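```bash
python3 - <<'E'
from h import *
im=load('w3'); p=np.array([.3935,-.281]); ax=np.array([-np.sin(.19),np.cos(.19)])
for z in(.080,.084): print((atz(im,315,117,z)[:2]-p)@ax, (atz(im,252,170,z)[:2]-p)@[ax[1],-ax[0]],(atz(im,378,170,z)[:2]-p)@[ax[1],-ax[0]])
E
python3 -m inch '[[[1,30,20,-26,0,0,0.03],[1,60,50,-26,0,0,0.06],[1,100,80,-26,0,0,0.132],[1,140,110,-26,0,0,0.132],[1,180,145,-26,0,0,0.132],[1,210,170,-26,0,0,0.132],[1,232.2,189.7,-26.3,0,0,0.132],[1,232.2,189.7,-26.3,0,0,0.132]]]'
python3 -m inch '[[[1,0,0,0,0,0,0],[1,0,0,0,0,0,0]]]'
python3 - <<'E'
from h import *
im=grab('wrist','w4'); grab('side','s4');rows([0.5365,-0.0175,0.10],1.625)
E
```

```text
0.06930362129823239 -0.026680848708426273 0.028756203470158375
0.06967869456190125 -0.025897566566851184 0.02792240407064275
time_s: 4.3
position: [0.5365, -0.0117, 0.0977]
ee_rot: [-3.142, -0.003, 1.632]
ft_force: [-0.5, -0.9, -1.2]
grip_width: 0.63
time_s: 4.5
position: [0.5347, -0.0181, 0.0978]
ee_rot: [-3.14, 0.0, 1.624]
ft_force: [-0.4, -0.6, -0.7]
grip_width: 0.628
shift [ 0.8  1.6 -1.7] rot [-0.0008  0.0005 -0.0017] pos [ 0.5349 -0.0183  0.0983] rpy [-3.1408e+00  5.0000e-04  1.6233e+00] g 0.628 f [-0.2  0.8 -0.8] t 4.6 j7 [ 0.41  0.26 -0.52  1.88  0.15  1.04 -0.12]
```

View pics/w4.png

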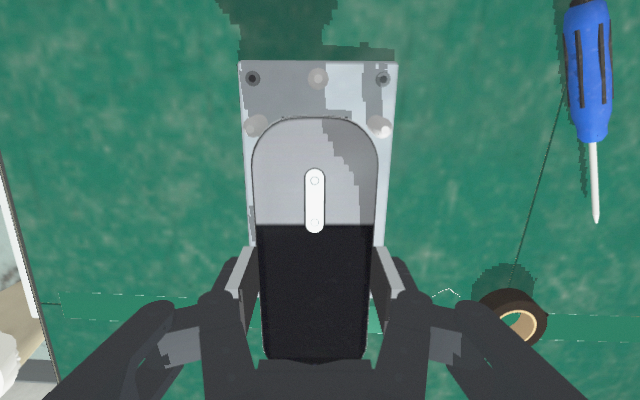

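View pics/s4.png

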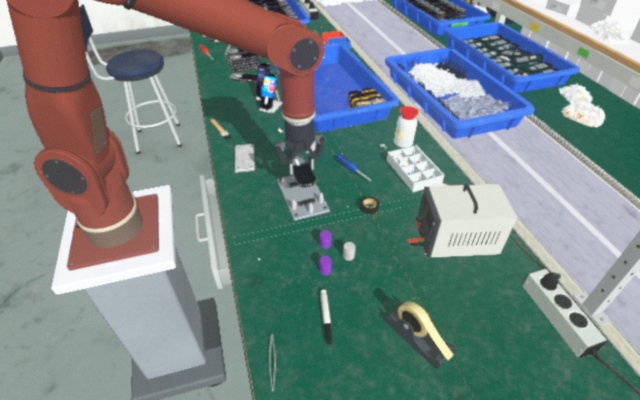

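```bash
python3 - <<'E'
from h import *
im=load('w4'); crop('w4',230,50,410,250,4,'w4c')
for u,v in [(258,123),(380,129),(317,76)]: print(atz(im,u,v,.041).round(4))
for X in [(.4929,.0329,.041),(.5751,.0364,.041),(.5318,.0632,.041)]: print(proj(im,X))
E
```

```text
[0.4973 0.0408 0.041 ]
[0.5718 0.0411 0.041 ]
[0.5317 0.0695 0.041 ]
[250.80562622 135.59705421]
[384.43461187 136.93258767]
[316.6279837   87.32207822]
```

View pics/w4c.png

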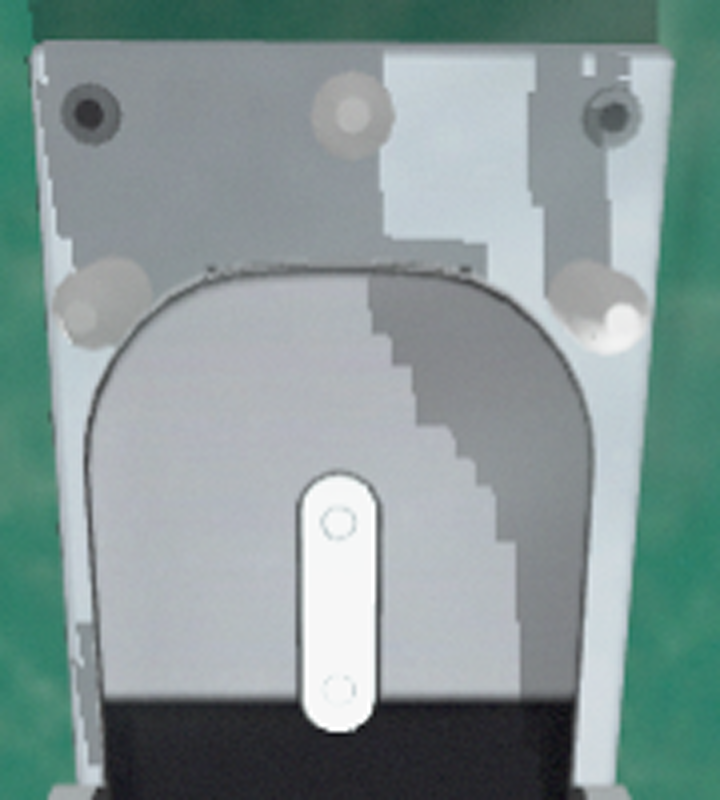

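```bash
python3 - <<'E'
from h import *
im=load('w4'); f=lambda x,y,z: atz(im,*cp(230,50,4,x,y),z).round(4)
for x,y in [(83,317),(622,318),(352,116)]: print(f(x,y,.041))
for z in(.105,.108):print(f(338,268,z),f(86,460,z),f(592,460,z))
t=load('top0'); tips=[]
for a in [(470,160),(653,147),(709,216),(661,292),(477,304),(423,236)]: tips.append(atz(t,*cp(155,160,4.4,*a),.041)[:2])
tips=np.array(tips); print(tips.round(4), tips.mean(0))
print('base corners', [f(x,y,.008) for x,y in [(35,45),(672,52)]])
print([atz(t,*cp(155,160,4.4,*a),.008).round(4) for a in [(402,152),(720,132),(732,315),(410,335)]])
E
```

```text
[0.4927 0.037  0.041 ]
[0.5749 0.0412 0.041 ]
[0.5321 0.0681 0.041 ]
[0.531 0.052 0.105] [0.505  0.0305 0.105 ] [0.5592 0.0333 0.105 ]
[0.531  0.0522 0.108 ] [0.5056 0.0312 0.108 ] [0.5586 0.034  0.108 ]
[[ 0.5753  0.0366]
 [ 0.5811 -0.0675]
 [ 0.5411 -0.0987]
 [ 0.4985 -0.0709]
 [ 0.4935  0.0329]
 [ 0.5324  0.0633]] [ 0.53696698 -0.01738592]
base corners [array([0.4788, 0.0772, 0.008 ]), array([0.5854, 0.0818, 0.008 ])]
[array([0.5849, 0.0813, 0.008 ]), array([ 0.5938, -0.1063,  0.008 ]), array([ 0.4857, -0.1114,  0.008 ]), array([0.4773, 0.0766, 0.008 ])]
```

```bash
python3 - <<'E'
from h import *
rows([0.5367,-0.0148,0.020],1.625)
E
```

```text
shift [ 3.5  2.  78.2] rot [-0.0008  0.0005 -0.0017] pos [ 0.5349 -0.0183  0.0983] rpy [-3.1408e+00  5.0000e-04  1.6233e+00] g 0.628 f [-0.2  0.8 -0.8] t 4.6 j7 [ 0.41  0.26 -0.52  1.88  0.15  1.04 -0.12]
```

```bash
python3 -m inch '[[[1,3.5,2,15,0,0,0],[1,3.5,2,30,0,0,0],[1,3.5,2,45,0,0,0],[1,3.5,2,55,0,0,0],[1,3.5,2,65,0,0,0],[1,3.5,2,72,0,0,0],[1,3.5,2,76,0,0,0],[1,3.5,2,76,0,0,0]]]'
python3 - <<'E'
from h import *
im=grab('wrist','w5'); rows([0.5367,-0.0148,0.020],1.625)
E
```

```text
time_s: 5.4
position: [0.5372, -0.0132, 0.0222]
ee_rot: [-3.141, -0.0, 1.625]
ft_force: [1.0, 0.4, -0.8]
grip_width: 0.63
shift [-1.6 -0.8  2.7] rot [ 0.     -0.0001  0.0004] pos [ 0.5374 -0.0132  0.0227] rpy [ 3.1415e+00 -1.0000e-04  1.6254e+00] g 0.63 f [ 0.2 -0.9 -0.2] t 5.45 j7 [ 0.37  0.36 -0.5   1.93  0.22  0.9  -0.18]
```

View pics/w5.png

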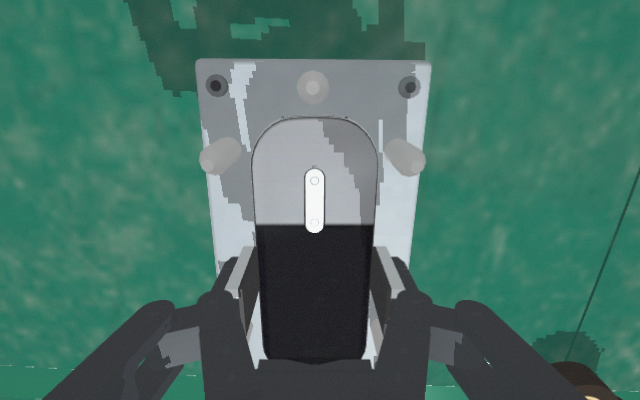

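```bash
python3 -m inch '[[[1,-0.5,-0.5,2,0,0,0],[1,-0.5,-0.5,3,0,0,0],[1,-0.5,-0.5,3,0,0,0],[1,-0.5,-0.5,3,0,0,0]]]'
python3 -m inch '[[[0.3,0,0,0,0,0,0],[0,0,0,0,0,0,0],[-0.5,0,0,0,0,0,0],[-1,0,0,0,0,0,0],[-1,0,0,0,0,0,0],[-1,0,0,0,0,0,0],[-1,0,0,0,0,0,0]]]'
```

```text
time_s: 5.85
position: [0.5371, -0.0139, 0.0201]
ee_rot: [3.141, 0.0, 1.625]
ft_force: [-0.8, -0.8, 3.5]
grip_width: 0.634
time_s: 6.55
position: [0.5368, -0.0137, 0.0195]
ee_rot: [-3.141, -0.0, 1.625]
ft_force: [0.3, 0.7, -1.0]
grip_width: 1.0
```

```bash
python3 -m inch '[[[-1,0,0,-40,0,0,0],[-1,0,0,-85,0,0,0],[-1,0,0,-130,0,0,0],[-1,0,0,-180,0,0,0],[-1,0,0,-180,0,0,0],[-1,0,0,-180,0,0,0]]]'
python3 - <<'E'
from h import *
im=grab('wrist','w6'); rows([0.405,0.205,0.23],1.42)
E
```

```text
time_s: 7.15
position: [0.5376, -0.0138, 0.2008]
ee_rot: [3.139, 0.001, 1.625]
ft_force: [-0.1, 0.7, -0.4]
grip_width: 1.0
shift [ 225.7 -119.6  -30.7] rot [1.000e-04 3.000e-04 2.052e-01] pos [ 0.5367 -0.0139  0.1994] rpy [3.1415e+00 3.0000e-04 1.6252e+00] g 1.0 f [ 0.4 -0.   0.1] t 7.2 j7 [ 0.43  0.16 -0.54  1.76  0.09  1.24 -0.08]
```

View pics/w6.png

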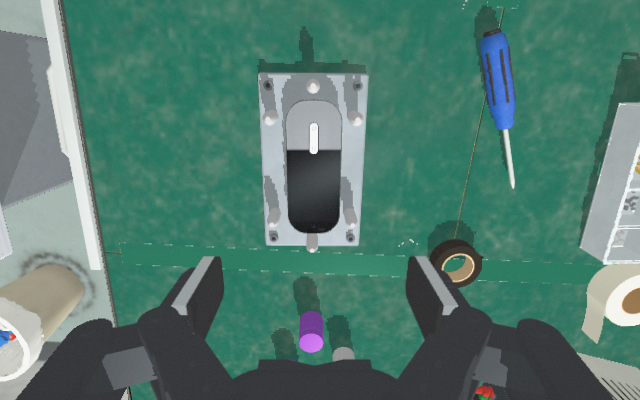

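The device lies inside all six posts, with its outline from (285,100) to (342,235) and parallel to the base. I'll measure the cradle from this view, then go to the plate.

```bash
python3 - <<'E'
from h import *
crop('w6',250,60,380,260,3,'w6c')
E
python3 -m inch '[[[-1,50,-26,-31,0,0,0.1],[-1,100,-53,-31,0,0,0.2052],[-1,150,-80,-31,0,0,0.2052],[-1,190,-100,-31,0,0,0.2052],[-1,225.7,-119.6,-31,0,0,0.2052],[-1,225.7,-119.6,-31,0,0,0.2052],[-1,225.7,-119.6,-31,0,0,0.2052]]]'
python3 - <<'E'
from h import *
im=grab('wrist','w7'); grab('top','t7'); rows([0.4,0.217,0.05],1.42)
E
```

```text
time_s: 7.9
position: [0.4036, 0.2064, 0.2296]
ee_rot: [-3.14, 0.001, 1.424]
ft_force: [0.3, -0.5, 0.2]
grip_width: 1.0
shift [ 12.5  -7.2 179.7] rot [-0.0014  0.0009 -0.0008] pos [0.4055 0.2037 0.2297] rpy [-3.1402e+00  9.0000e-04  1.4192e+00] g 0.998 f [0.8 0.  0.5] t 8.0 j7 [ 0.21 -0.04 -0.74  1.89 -0.03  1.29 -0.67]
```

View pics/w6c.png

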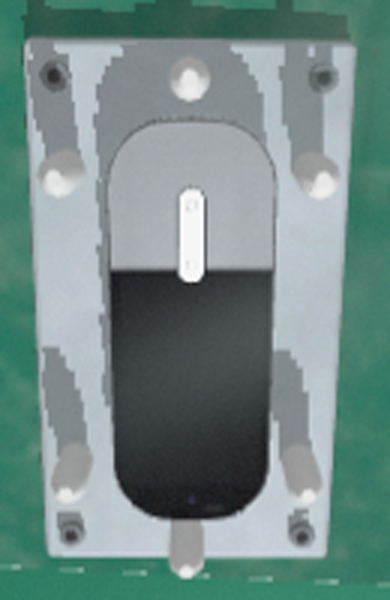

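View pics/w7.png

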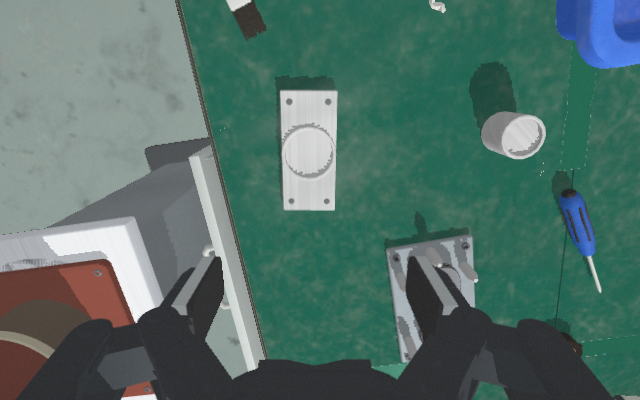

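```bash
python3 - <<'E'
from h import *
im=load('w6'); f=lambda x,y,z: atz(im,*cp(250,60,3,x,y),z)[:2]
T=np.array([f(*a,.041) for a in [(59,178),(320,178),(65,494),(305,494),(189,75),(186,572)]]); print(T.round(4), T[:4].mean(0),T[4:].mean(0))
B=np.array([f(*a,.008) for a in [(26,40),(355,42),(48,555),(326,556)]]); print(B.mean(0))
D=np.array([f(*a,.028) for a in [(107,220),(276,220),(113,440),(271,440),(190,120),(190,520)]]); print('dev',D[:4].mean(0),D[4:].mean(0))
for a in (D,T): m=a[0]+a[1]-a[2]-a[3]; print('yaw',np.arctan2(-m[0],m[1]))
crop('w7',270,80,350,220,4,'w7c')
E
```

```text
[[ 0.4942  0.0372]
 [ 0.574   0.0414]
 [ 0.4972 -0.0683]
 [ 0.579  -0.064 ]
 [ 0.5324  0.0692]
 [ 0.5399 -0.096 ]] [ 0.53608493 -0.01342917] [ 0.53614026 -0.01338482]
[ 0.53654413 -0.01343483]
dev [ 0.53759049 -0.01326716] [ 0.53697799 -0.013082  ]
yaw 0.055087381899299875
yaw 0.037589157928093794
```

View pics/w7c.png

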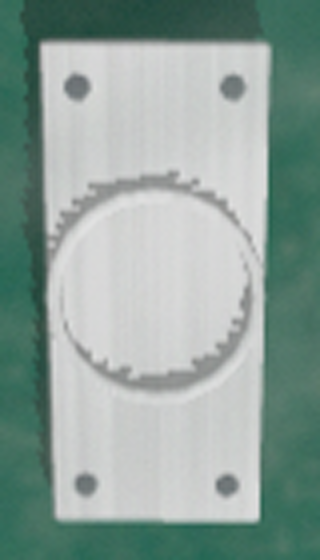

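```bash
python3 - <<'E'
from h import *
im=load('w7');t=load('t7')
C=[(40,42),(270,42),(56,521),(260,521)]
for z in (.008,.012,.016):
    P=np.array([atz(im,*cp(270,80,4,*a),z)[:2] for a in C]); m=P[0]+P[1]-P[2]-P[3]; n=P[1]+P[3]-P[0]-P[2]
    print(z,P.mean(0),np.arctan2(-m[0],m[1]),np.arctan2(n[1],n[0]),np.linalg.norm(P[0]-P[1]),np.linalg.norm(P[2]-P[3]),np.linalg.norm(m)/2)
for a,b in zip(C,[(58,405),(297,437),(43,515),(280,545)]): pass
for a,b in zip(C,[(43,515),(58,405),(280,545),(297,437)]): print(tri([(im,*cp(270,80,4,*a)),(load('top0'),*cp(155,160,4.4,*b))])[0].round(4))
rows([0.4,0.217,0.05],1.42)
E
```

```text
0.008 [0.39858473 0.21588101] -0.14656018228106135 -0.1473150989349061 0.06197035597791991 0.06189559492327034 0.13846831633829776
0.012 [0.3987739  0.21667169] -0.14656018228106113 -0.1473150989349059 0.06128819292139947 0.06121425482845061 0.13694407190861876
0.016 [0.39896307 0.21746236] -0.14656018228106088 -0.1473150989349059 0.060606029864879035 0.06053291473363083 0.13541982747893963
[0.3775 0.2889 0.012 ]
[0.4394 0.28   0.0143]
[0.3576 0.1521 0.0084]
[0.4191 0.1426 0.0073]
shift [ 12.5  -7.2 179.7] rot [-0.0014  0.0009 -0.0008] pos [0.4055 0.2037 0.2297] rpy [-3.1402e+00  9.0000e-04  1.4192e+00] g 0.998 f [0.8 0.  0.5] t 8.0 j7 [ 0.21 -0.04 -0.74  1.89 -0.03  1.29 -0.67]
```

```bash
python3 -m inch '[[[-1,10.5,-8,45,0,0,-0.004],[-1,10.5,-8,90,0,0,-0.004],[-1,10.5,-8,135,0,0,-0.004],[-1,10.5,-8,180,0,0,-0.004],[-1,10.5,-8,180,0,0,-0.004],[-1,10.5,-8,180,0,0,-0.004]]]'
python3 - <<'E'
from h import *
im=grab('wrist','w8'); rows([0.3987,0.2165,0.003],1.424);rows([0.3987,0.2165,0.003],1.424)
E
```

```text
time_s: 8.6
position: [0.399, 0.2157, 0.0507]
ee_rot: [-3.139, 0.0, 1.423]
ft_force: [0.6, 0.5, -0.2]
grip_width: 1.002
shift [-0.2 -1.3 49. ] rot [ 0.0004 -0.0008 -0.0012] pos [0.4    0.2165 0.052 ] rpy [ 3.1412e+00 -8.0000e-04  1.4228e+00] g 1.002 f [0.4 1.1 0.1] t 8.65 j7 [ 0.13  0.2  -0.77  2.09  0.17  0.91 -0.89]
shift [-0.2 -1.3 49. ] rot [ 0.0004 -0.0008 -0.0012] pos [0.4    0.2165 0.052 ] rpy [ 3.1412e+00 -8.0000e-04  1.4228e+00] g 1.002 f [0.4 1.1 0.1] t 8.65 j7 [ 0.13  0.2  -0.77  2.09  0.17  0.91 -0.89]
```

View pics/w8.png

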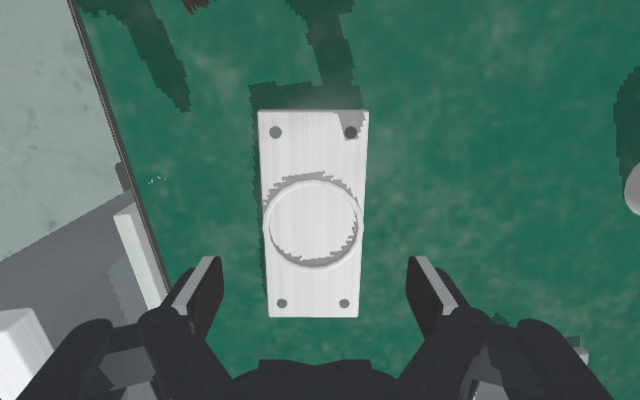

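```bash
python3 - <<'E'
from h import *
im=load('w8');P=np.array([atz(im,*a,.012)[:2] for a in [(258,111),(368,111),(268,318),(358,318)]]);m=P[0]+P[1]-P[2]-P[3];print(P.mean(0),np.arctan2(-m[0],m[1]))
E
python3 -m inch '[[[-1,0,-0.5,20,0,0,0],[-1,0,-0.5,40,0,0,0],[-1,0,-0.5,47,0,0,0],[-1,0,-0.5,47,0,0,0],[1,0,-0.5,47,0,0,0],[1,0,-0.5,47,0,0,0],[1,0,-0.5,47,0,0,0],[1,0,-0.5,47,0,0,0]]]' 60
python3 -m inch '[[[1,0,0,0,0,0,0],[1,0,0,0,0,0,0]]]'
```

```text
[0.39825657 0.21641317] -0.15028431709348553
time_s: 9.45
position: [0.3993, 0.2171, 0.0055]
ee_rot: [3.14, -0.0, 1.424]
ft_force: [-4.1, -1.3, 16.2]
grip_width: 0.687
time_s: 9.65
position: [0.3993, 0.2172, 0.0055]
ee_rot: [3.14, -0.0, 1.424]
ft_force: [-4.5, -2.0, 17.1]
grip_width: 0.688
```

```bash
python3 -m inch '[[[1,0,0,-25,0,0,0],[1,0,0,-60,0,0,0],[1,0,0,-105,0,0,0],[1,0,0,-105,0,0,0]]]'
python3 - <<'E'
from h import *
rows([0.5363,-0.0137,0.11],1.622)
E
```

```text
time_s: 10.05
position: [0.4013, 0.2188, 0.1144]
ee_rot: [3.133, -0.004, 1.425]
ft_force: [0.2, 0.1, -2.7]
grip_width: 0.682
shift [-210.3  167.4    4.9] rot [ 0.0085 -0.0031 -0.1974] pos [0.4013 0.2188 0.1144] rpy [ 3.1334 -0.0039  1.4246] g 0.682 f [ 0.2  0.1 -2.7] t 10.05 j7 [ 0.18  0.1  -0.8   2.03  0.08  1.04 -0.81]
```

```bash
python3 -m inch '[[[1,-40,32,0,0,0,-0.05],[1,-80,64,0,0,0,-0.1],[1,-120,95,0,0,0,-0.15],[1,-160,127,0,0,0,-0.197],[1,-190,150,0,0,0,-0.197],[1,-209,166,0,0,0,-0.197],[1,-209,166,0,0,0,-0.197],[1,-209,166,0,0,0,-0.197]]]'
python3 - <<'E'
from h import *
im=grab('wrist','w9'); rows([0.5363,-0.0137,0.11],1.622)
E
```

```text
time_s: 10.85
position: [0.5317, -0.0144, 0.1083]
ee_rot: [-3.141, -0.001, 1.62]
ft_force: [-0.2, -0.0, -2.8]
grip_width: 0.682
shift [-0.5  4.8 -1.6] rot [-0.0008 -0.0006 -0.0002] pos [ 0.5314 -0.0135  0.1084] rpy [-3.1408e+00 -6.0000e-04  1.6218e+00] g 0.684 f [-1.4 -0.  -1.7] t 10.9 j7 [ 0.47  0.25 -0.6   1.87  0.16  1.06 -0.14]
```

View pics/w9.png

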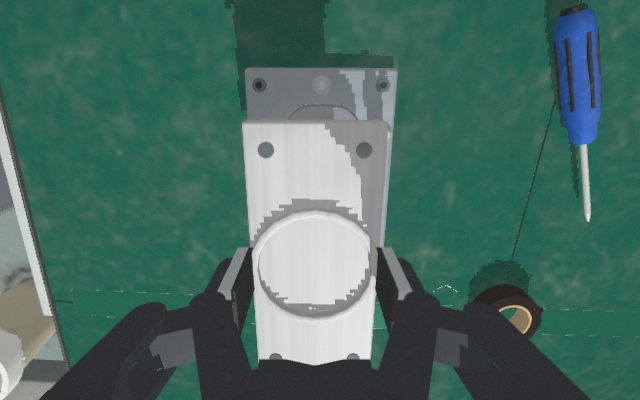

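```bash
python3 - <<'E'
from h import *
im=load('w9')
for z in (.113,.117):
    a,b=[atz(im,*q,z)[:2] for q in [(242,122),(390,122)]]; ya=np.arctan2((b-a)[1],(b-a)[0]); c=(a+b)/2-.069*np.array([-np.sin(.051),np.cos(.051)])
    print(a,b,np.linalg.norm(a-b),ya,c)
    r=[atz(im,*q,z+.004)[:2] for q in [(253,265),(376,265)]]; print('rim',(r[0]+r[1])/2)
E
```

```text
[0.49814222 0.05186319] [0.56015683 0.05487783] 0.062087835165197836 0.04857350423162432 [ 0.532667   -0.01553977]
rim [ 0.53172881 -0.01252242]
[0.49900358 0.05231931] [0.55921032 0.05524607] 0.06027783811609619 0.04857350423162419 [ 0.53262443 -0.0151276 ]
rim [ 0.53160751 -0.01011926]
```

```bash
python3 -m inch '[[[1,1,4.1,10,0,0,0],[1,1,4.1,25,0,0,0],[1,1,4.1,40,0,0,0],[1,1,4.1,50,0,0,0],[1,1,4.1,54,0,0,0],[1,1,4.1,54,0,0,0],[1,1,4.1,54,0,0,0]]]'
python3 - <<'E'
from h import *
im=grab('wrist','w10'); rows([0.5355,-0.0127,0.034],1.622)
crop('w10',170,30,460,250,2.7,'w10c')
E
```

```text
time_s: 11.6
position: [0.5363, -0.013, 0.0549]
ee_rot: [3.141, -0.0, 1.621]
ft_force: [0.1, -0.3, -2.7]
grip_width: 0.691
shift [ 0.4 -1.  21.1] rot [ 0.0008  0.     -0.0009] pos [ 0.5365 -0.013   0.0551] rpy [3.1408 0.     1.6211] g 0.685 f [-0.6 -0.2 -1.7] t 11.65 j7 [ 0.44  0.33 -0.58  1.91  0.22  0.96 -0.18]
```

View pics/w10c.png

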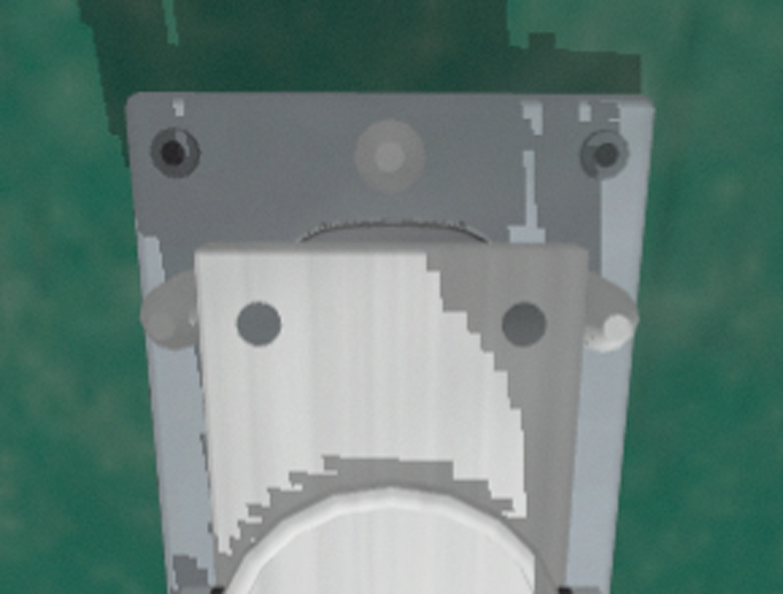

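```bash
python3 -m inch '[[[1,0,0,5,0,0,0],[1,0,0,10,0,0,0],[1,0,0,14,0,0,0],[1,0,0,18,0,0,0],[1,0,0,20,0,0,0],[1,0,0,21.5,0,0,0],[1,0,0,21.5,0,0,0]]]'
python3 - <<'E'
from h import *
im=grab('wrist','w11'); rows([0.5355,-0.0127,0.034],1.622)
E
```

```text
time_s: 12.35
position: [0.5358, -0.0131, 0.0342]
ee_rot: [-3.141, 0.001, 1.621]
ft_force: [-7.6, -0.9, 15.0]
grip_width: 0.686
shift [ 0.4 -0.3  0.2] rot [-0.0007  0.0007 -0.0008] pos [ 0.5358 -0.0131  0.0342] rpy [-3.1409e+00  7.0000e-04  1.6212e+00] g 0.686 f [-7.5 -1.2 14.1] t 12.4 j7 [ 0.43  0.36 -0.57  1.92  0.24  0.93 -0.2 ]
```

View pics/w11.png

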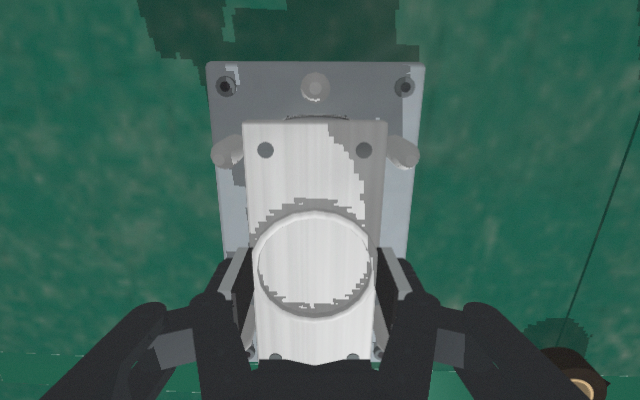

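```bash
python3 -m inch '[[[1,0,0,-1,0,0,0],[0.4,0,0,-1,0,0,0],[0,0,0,-1,0,0,0],[-0.5,0,0,-1,0,0,0],[-1,0,0,-1,0,0,0],[-1,0,0,-1,0,0,0],[-1,0,0,-1,0,0,0],[-1,0,0,-1,0,0,0]]]'
python3 -m inch '[[[-1,0,0,-40,0,0,0],[-1,0,0,-85,0,0,0],[-1,0,0,-130,0,0,0],[-1,0,0,-166,0,0,0],[-1,0,0,-166,0,0,0],[-1,0,0,-166,0,0,0]]]'
python3 - <<'E'
from h import *
im=grab('wrist','w12'); grab('side','s12'); rows([0.61,0.12,0.2],1.57); crop('w12',200,40,430,270,2.6,'w12c'); crop('side0',270,160,340,230,1,'x')
E
```

```text
time_s: 13.2
position: [0.5361, -0.0131, 0.0341]
ee_rot: [3.142, -0.0, 1.621]
ft_force: [-0.2, -0.1, -0.3]
grip_width: 1.0
time_s: 13.8
position: [0.5364, -0.0132, 0.2008]
ee_rot: [3.14, 0.001, 1.621]
ft_force: [0.0, -0.4, -0.8]
grip_width: 1.0
shift [129.3  81.3  -1.2] rot [-0.0018 -0.0001  0.0511] pos [ 0.5353 -0.0132  0.1989] rpy [-3.1398e+00 -2.0000e-04  1.6211e+00] g 1.001 f [ 0.5 -0.2  0.2] t 13.9 j7 [ 0.49  0.17 -0.61  1.76  0.1   1.24 -0.09]
```

View pics/w12c.png

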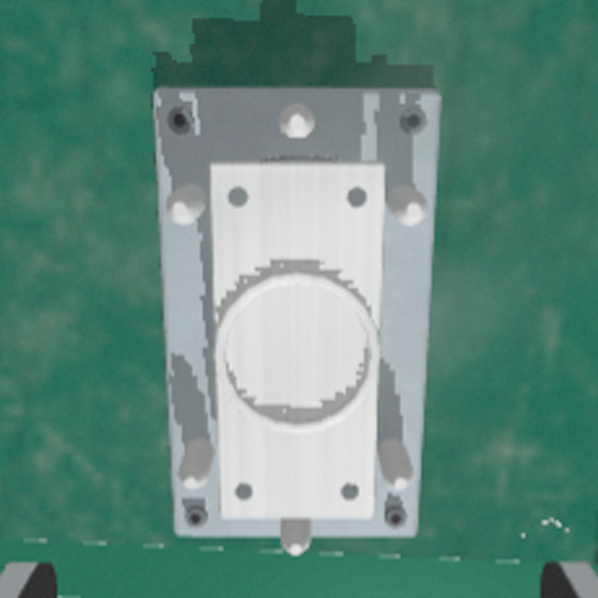

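View pics/s12.png

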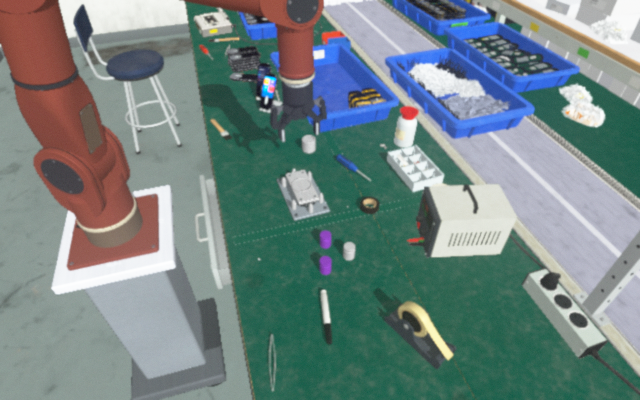

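```bash
python3 - <<'E'
from h import *
im=load('w12'); f=lambda x,y,z: atz(im,*cp(200,40,2.6,x,y),z)[:2]
for z in(.036,.040,.044):
    P=np.array([f(*a,z) for a in [(211,163),(384,163),(218.5,518),(375.5,518)]]);m=P[0]+P[1]-P[2]-P[3];print(z,P.mean(0),np.arctan2(-m[0],m[1]),np.linalg.norm(P[0]-P[1]),np.linalg.norm(P[2]-P[3]),np.linalg.norm(m)/2)
th=[f(*a,.044) for a in [(216,352),(378.5,352),(297,272),(297,432)]]; print('rim',(th[0]+th[1])/2,(th[2]+th[3])/2)
rows([0.62,0.185,0.2],1.57)
E
```

```text
0.036 [ 0.53675113 -0.01491836] 0.04772388555276475 0.061188329227029284 0.06382098208612356 0.13900809324666563
0.04 [ 0.53668934 -0.01382514] 0.04772388555276536 0.06038991297907225 0.06298821365296244 0.13719424538306615
0.044 [ 0.53662754 -0.01273192] 0.047723885552765584 0.05959149673111522 0.062155445219801424 0.13538039751946668
rim [ 0.53661899 -0.01242702] [ 0.53656503 -0.01339556]
shift [193.7  94.5  -1.2] rot [-0.0018 -0.0001  0.0511] pos [ 0.5353 -0.0132  0.1989] rpy [-3.1398e+00 -2.0000e-04  1.6211e+00] g 1.001 f [ 0.5 -0.2  0.2] t 13.9 j7 [ 0.49  0.17 -0.61  1.76  0.1   1.24 -0.09]
```

```bash
python3 - <<'E'
from h import *
im=load('w12'); a=im['color'][85:260,260:365]
crop('w12',270,90,360,125,8,'e1');crop('w12',270,215,360,250,8,'e2')
w=load('w6'); f=lambda x,y,z: atz(w,*cp(250,60,3,x,y),z)[:2]
print(np.linalg.norm(f(107,220,.028)-f(276,220,.028)),np.linalg.norm(f(113,440,.028)-f(271,440,.028)))
E
```

```text
0.05473993677550311 0.05513877192144045
```

View pics/e1.png

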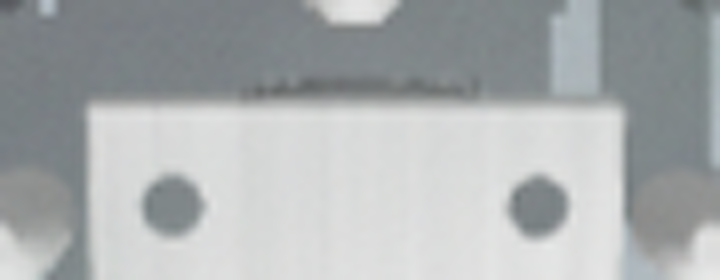

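View pics/e2.png

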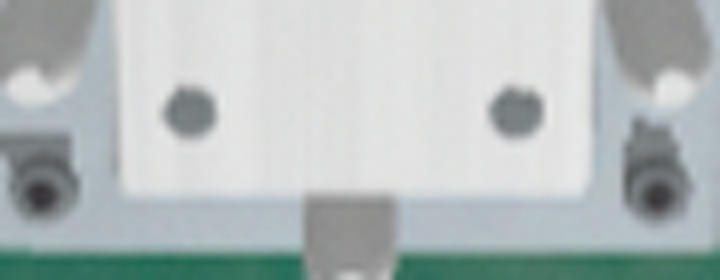

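```bash
python3 - <<'E'
from h import *
im=load('w12')
E1=lambda x,y,z=.04: atz(im,*cp(270,90,8,x,y),z)[:2]
E2=lambda x,y,z=.04: atz(im,*cp(270,215,8,x,y),z)[:2]
d=np.linalg.norm
print('holes',d(E1(172,206)-E1(539,206)),d(E2(190,112)-E2(516,112)),'edges',d(E1(87,103)-E1(624,103)),d(E2(120,190)-E2(588,190)), 'len',d((E1(87,103)+E1(624,103)-E2(120,195)-E2(588,195))/2),'holelen',d(E1(172,206)-E2(190,112)))
w=load('w7'); W=lambda x,y: atz(w,*cp(270,80,4,x,y),.012)[:2]
print('before holes',d(W(77,87)-W(232,87)),d(W(86,485)-W(228,485)),'holelen',d(W(77,87)-W(86,485)))
E
```

```text
holes 0.042141294025807005 0.04201830540722129 edges 0.06092530193258505 0.06098009906686543 len 0.13716425022658224 holelen 0.11386256302716646
before holes 0.04173225293874935 0.04220112102192737 holelen 0.11389541502608011
```

The plate is level: hole spacing is 42.1 mm at one end and 42.0 mm at the other, at the expected 40 mm height. Next is the large weight.

```bash
python3 -m inch '[[[-1,45,22,0,0,0,0.03],[-1,90,44,0,0,0,0.05],[-1,130,64,0,0,0,0.05],[-1,165,80,0,0,0,0.05],[-1,193.7,94.5,0,0,0,0.05],[-1,193.7,94.5,0,0,0,0.05],[-1,193.7,94.5,0,0,0,0.05]]]'
python3 - <<'E'
from h import *
im=grab('wrist','w13'); rows([0.62,0.207,0.1],1.57); crop('w13',230,60,400,260,3,'w13c')
E
```

```text
time_s: 14.6
position: [0.6198, 0.1858, 0.1981]
ee_rot: [-3.138, 0.0, 1.573]
ft_force: [-0.3, -1.3, -0.2]
grip_width: 1.001
shift [22.6  0.2 98.5] rot [-0.0025  0.0008  0.0013] pos [0.6201 0.1845 0.1985] rpy [-3.1391e+00  8.0000e-04  1.5713e+00] g 1.002 f [-0.1 -0.7 -0.5] t 14.65 j7 [ 0.14  0.43 -0.67  1.48  0.27  1.33 -0.55]
```

View pics/w13.png

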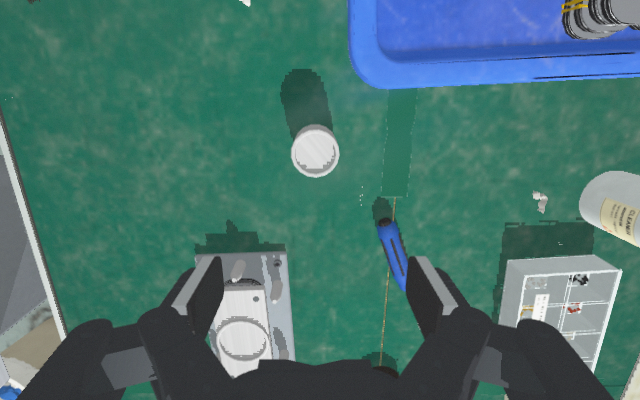

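View pics/w13c.png

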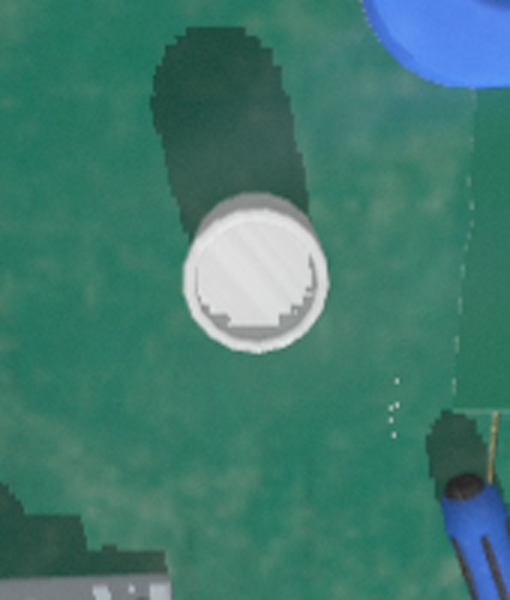

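```bash
python3 - <<'E'
from h import *
im=load('w13'); c=cp(230,60,3,256,280.5)
print(atz(im,*c,.044), tri([(im,*c),(load('top0'),*cp(155,160,4.4,170,86))]),'screw',atz(im,388,219,.015),atz(im,378,222,.015),atz(im,400,290,.015))
a,b=cp(230,60,3,183,280),cp(230,60,3,329,280);print(np.linalg.norm(atz(im,*a,.044)-atz(im,*b,.044)))
E
```

```text
[0.62022248 0.20846355 0.044     ] (array([0.62041877, 0.20803213, 0.04219048]), [np.float64(0.00020645598087728302), np.float64(0.000206455980877274)]) screw [0.70040391 0.12981029 0.015     ] [0.68966561 0.12621767 0.015     ] [0.72163538 0.03835462 0.015     ]
0.04535246066208074
```

```bash
python3 -m inch '[[[-1,23.3,0.3,40,0,0,0],[-1,23.3,0.3,85,0,0,0],[-1,23.3,0.3,110,0,0,0],[-1,23.3,0.3,130,0,0,0],[-1,23.3,0.3,130,0,0,0],[-1,23.3,0.3,130,0,0,0]]]'
python3 - <<'E'
from h import *
im=grab('wrist','w14'); rows([0.6203,0.2083,0.015],1.57)
E
```

```text
time_s: 15.25
position: [0.6211, 0.2072, 0.0704]
ee_rot: [-3.141, 0.0, 1.57]
ft_force: [-0.8, 0.2, 0.1]
grip_width: 0.998
shift [ 0.5 -1.4 56.3] rot [ 0.0012 -0.0001 -0.    ] pos [0.6216 0.2078 0.0713] rpy [ 3.1404e+00 -1.0000e-04  1.5700e+00] g 0.999 f [ 0.4 -0.1  0.7] t 15.3 j7 [ 0.08  0.55 -0.64  1.6   0.35  1.11 -0.64]
```

View pics/w14.png

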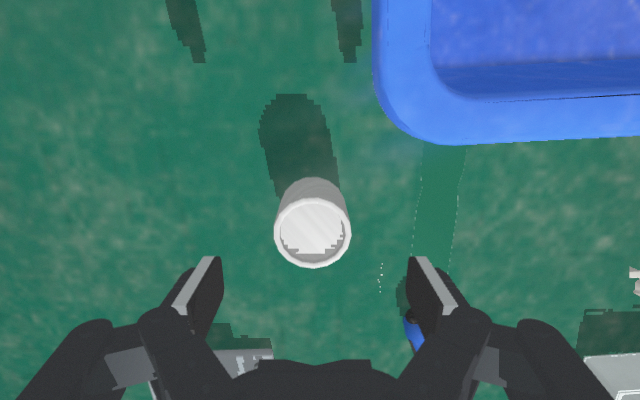

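```bash
python3 - <<'E'
from h import *
print(atz(load('w14'),313,233,.044))
E
python3 -m inch '[[[-1,0.5,-0.5,20,0,0,0],[-1,0.5,-0.5,40,0,0,0],[-1,0.5,-0.5,54,0,0,0],[-1,0.5,-0.5,54,0,0,0],[1,0.5,-0.5,54,0,0,0],[1,0.5,-0.5,54,0,0,0],[1,0.5,-0.5,54,0,0,0],[1,0.5,-0.5,54,0,0,0]]]' 80
python3 -m inch '[[[1,0,0,0,0,0,0],[1,0,0,0,0,0,0],[1,0,0,0,0,0,0]]]'
```

```text
[0.6203985 0.2089305 0.044    ]
time_s: 16.1
position: [0.6211, 0.2094, 0.0179]
ee_rot: [3.14, -0.0, 1.571]
ft_force: [-2.2, -0.6, 7.3]
grip_width: 0.509
time_s: 16.4
position: [0.6211, 0.2094, 0.0179]
ee_rot: [3.14, -0.001, 1.571]
ft_force: [-1.7, -0.5, 7.4]
grip_width: 0.509
```

```bash
python3 -m inch '[[[1,0,0,-20,0,0,0],[1,0,0,-60,0,0,0],[1,0,0,-100,0,0,0],[1,0,0,-120,0,0,0],[1,0,0,-120,0,0,0]]]'
python3 - <<'E'
from h import *
rows([0.5366,-0.0133,0.13],1.622)
E
```

```text
time_s: 16.9
position: [0.6221, 0.2098, 0.1398]
ee_rot: [3.136, -0.002, 1.571]
ft_force: [0.6, 0.2, -5.1]
grip_width: 0.51
shift [-223.1  -85.6    9. ] rot [ 0.0055 -0.0015 -0.0509] pos [0.6221 0.2098 0.1398] rpy [ 3.1362e+00 -1.6000e-03  1.5711e+00] g 0.51 f [ 0.6  0.2 -5.1] t 16.9 j7 [ 0.1   0.48 -0.66  1.54  0.31  1.22 -0.61]
```

```bash
python3 -m inch '[[[1,-40,-15,0,0,0,-0.02],[1,-80,-30,0,0,0,-0.05],[1,-120,-45,0,0,0,-0.05],[1,-160,-61,0,0,0,-0.05],[1,-200,-76,0,0,0,-0.05],[1,-222.5,-84.6,0,0,0,-0.05],[1,-222.5,-84.6,0,0,0,-0.05],[1,-222.5,-84.6,0,0,0,-0.05]]]'
python3 - <<'E'
from h import *
im=grab('wrist','w15'); rows([0.5366,-0.0133,0.058],1.622)
E
```

```text
time_s: 17.7
position: [0.5351, -0.0141, 0.1348]
ee_rot: [-3.14, -0.0, 1.62]
ft_force: [0.4, 0.3, -4.8]
grip_width: 0.512
shift [-0.5  1.2 77.1] rot [-0.0013 -0.0008 -0.0005] pos [ 0.5354 -0.013   0.1351] rpy [-3.1403e+00 -8.0000e-04  1.6215e+00] g 0.511 f [ 0.4  0.1 -3.6] t 17.75 j7 [ 0.52  0.24 -0.65  1.83  0.16  1.12 -0.14]
```

View pics/w15.png

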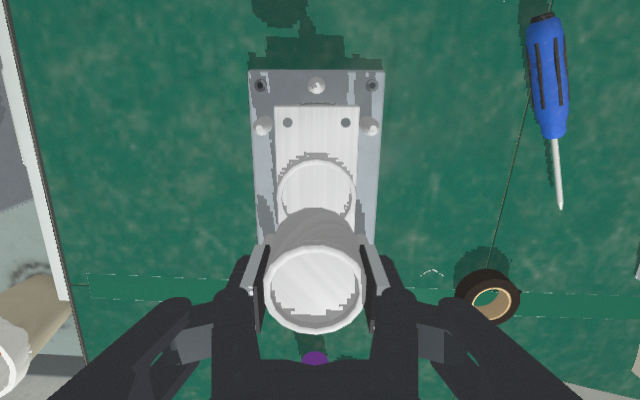

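```bash
python3 - <<'E'
from h import *
im=load('w15'); crop('w15',240,140,390,340,4,'w15c')
print(atz(im,313,289,.161),atz(im,316,193,.044))
E
```

```text
[ 0.53452386 -0.01333054  0.161     ] [ 0.53611614 -0.0094223   0.044     ]
```

View pics/w15c.png

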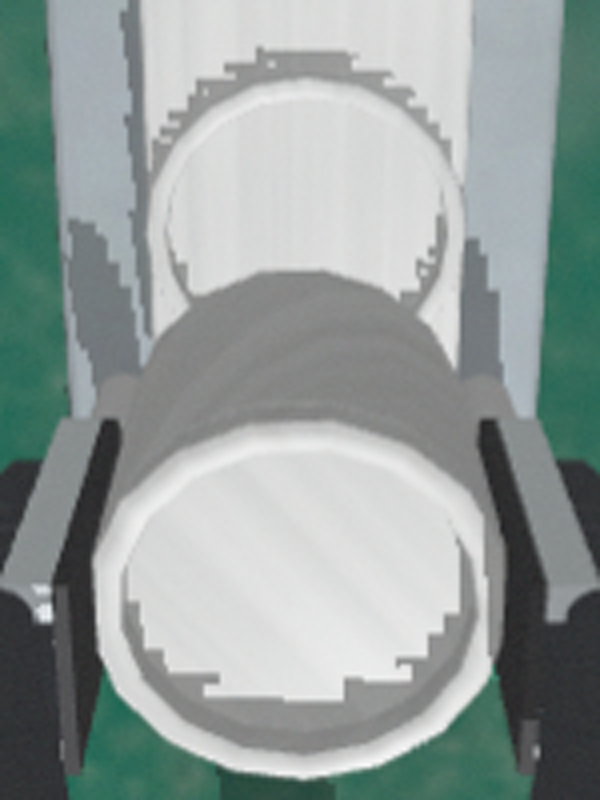

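```bash
python3 -m inch '[[[1,0,2,15,0,0,0],[1,0,2,35,0,0,0],[1,0,2,50,0,0,0],[1,0,2,60,0,0,0],[1,0,2,68,0,0,0],[1,0,2,68,0,0,0],[1,0,2,68,0,0,0]]]'
python3 - <<'E'
from h import *
im=grab('wrist','w16'); rows([0.5366,-0.0133,0.058],1.622); crop('w16',210,100,410,340,3,'w16c')
E
```

```text
time_s: 18.45
position: [0.5382, -0.0133, 0.0684]
ee_rot: [3.141, -0.0, 1.621]
ft_force: [0.6, -0.2, -3.5]
grip_width: 0.511
shift [ 0.2 -1.9 10.7] rot [ 0.001   0.     -0.0008] pos [ 0.5385 -0.0134  0.0687] rpy [3.1406 0.     1.6212] g 0.512 f [-0.   0.2 -4.4] t 18.5 j7 [ 0.49  0.32 -0.63  1.89  0.22  1.   -0.19]
```

View pics/w16c.png

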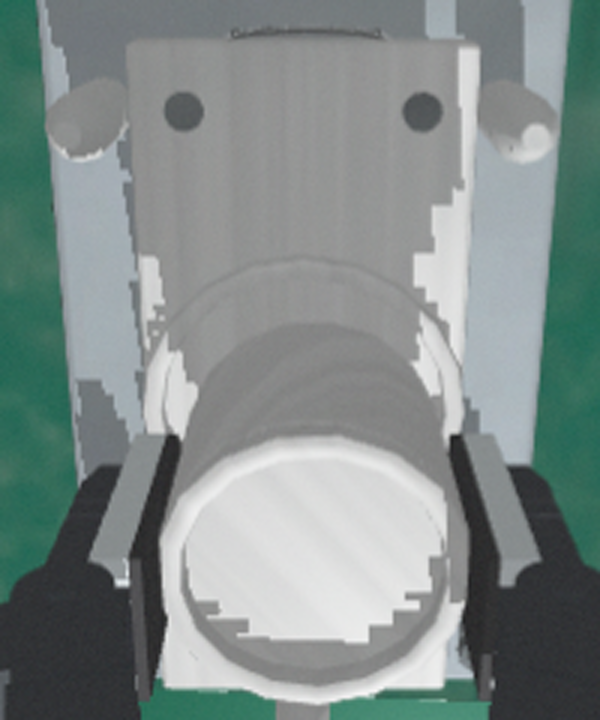

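```bash
python3 - <<'E'
from h import *
from scipy.optimize import least_squares
im=load('w16'); c=lambda x,y: np.array(cp(210,100,3,x,y))
def circ(cx,cy,z,r): 
    t=np.linspace(0,2*np.pi,721); return np.array([proj(im,(cx+r*np.cos(a),cy+r*np.sin(a),z)) for a in t])
def fit(z,r,obs,x0):
    # obs: list of (axis,side,val)
    def f(p):
        q=circ(p[0],p[1],z,r); return [ (q[:,ax].max() if s>0 else q[:,ax].min())-v for ax,s,v in obs]
    return least_squares(f,x0,diff_step=1e-4).x
print('rim',fit(.044,.031,[(0,-1,c(145,0)[0]),(0,1,c(464,0)[0]),(1,-1,c(0,258)[1])],[.536,-.013]))
zb=.0687-.0179
print('wbot',fit(zb,.023,[(0,-1,c(187,0)[0]),(0,1,c(441,0)[0]),(1,-1,c(0,322)[1])],[.536,-.013]))
print('wtop',fit(zb+.044,.023,[(0,-1,c(160,0)[0]),(0,1,c(469,0)[0]),(1,-1,c(0,436)[1]),(1,1,c(0,703)[1])],[.536,-.013]))
E
```

```text
rim [ 0.53658605 -0.01357839]
wbot [ 0.53845875 -0.01513529]
wtop [ 0.53840435 -0.01407717]
```

```bash
python3 -m inch '[[[1,1,-1.8,3,0,0,0],[1,1,-1.8,6,0,0,0],[1,1,-1.8,9,0,0,0],[1,1,-1.8,11,0,0,0],[1,1,-1.8,11,0,0,0],[1,1,-1.8,11,0,0,0]]]'
```

```text
time_s: 19.1
position: [0.5361, -0.0126, 0.0582]
ee_rot: [-3.141, 0.001, 1.621]
ft_force: [-6.5, -0.5, 11.6]
grip_width: 0.511
```

```bash
python3 -m inch '[[[1,0,0,-0.5,0,0,0],[0.5,0,0,-0.5,0,0,0],[0.2,0,0,-0.5,0,0,0],[-0.2,0,0,-0.5,0,0,0],[-1,0,0,-0.5,0,0,0],[-1,0,0,-0.5,0,0,0],[-1,0,0,-0.5,0,0,0],[-1,0,0,-0.5,0,0,0]]]'
python3 -m inch '[[[-1,0,0,-40,0,0,0],[-1,0,0,-85,0,0,0],[-1,0,0,-130,0,0,0],[-1,0,0,-142,0,0,0],[-1,0,0,-142,0,0,0],[-1,0,0,-142,0,0,0]]]'
python3 - <<'E'
from h import *
im=grab('wrist','w17'); rows([0.592,-0.30,0.2],1.62); crop('w17',200,40,430,270,2.6,'w17c')
E
```

```text
time_s: 19.9
position: [0.5362, -0.0126, 0.0576]
ee_rot: [3.141, -0.0, 1.621]
ft_force: [-0.0, 0.0, -0.3]
grip_width: 0.998
time_s: 20.5
position: [0.5356, -0.0128, 0.1986]
ee_rot: [-3.141, 0.0, 1.621]
ft_force: [-0.1, 0.3, -0.1]
grip_width: 0.999
shift [-289.7   42.2   -2.1] rot [-0.0022 -0.0003  0.0011] pos [ 0.5353 -0.0127  0.198 ] rpy [-3.1394e+00 -3.0000e-04  1.6211e+00] g 0.999 f [0.2 0.2 0.3] t 20.55 j7 [ 0.54  0.18 -0.66  1.76  0.12  1.24 -0.1 ]
```

View pics/w17c.png

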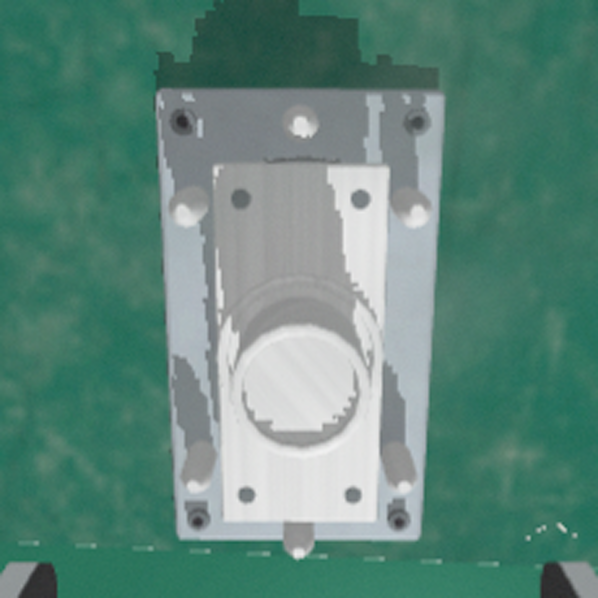

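```bash
cat >> h.py <<'E'
from scipy.optimize import least_squares
def fitc(im,z,r,obs,x0):
    t=np.linspace(0,2*np.pi,721)
    def f(p):
        q=np.array([proj(im,(p[0]+r*np.cos(a),p[1]+r*np.sin(a),z)) for a in t]); return [(q[:,ax].max() if s>0 else q[:,ax].min())-v for ax,s,v in obs]
    s=least_squares(f,x0,diff_step=1e-4); return s.x.round(4),np.round(s.fun,2)
E
python3 - <<'E'
from h import *
im=load('w17'); c=lambda x,y: np.array(cp(200,40,2.6,x,y))
print('rim',fitc(im,.044,.031,[(0,-1,c(217,0)[0]),(0,1,c(384,0)[0]),(1,-1,c(0,277)[1])],[.536,-.013]))
for z in(.084,.088):print('wtop',fitc(im,z,.023,[(0,-1,c(230,0)[0]),(0,1,c(371,0)[0]),(1,-1,c(0,322)[1]),(1,1,c(0,452)[1])],[.536,-.013]))
print(tri([(load('top0'),*cp(340,170,5.5,252,101)),(load('side0'),*cp(225,130,3.5,435,402))])[0])
rows([0.592,-0.30,0.2],1.62)
E
```

```text
rim (array([ 0.5368, -0.0147]), array([-0.26,  0.26,  0.02]))
wtop (array([ 0.5365, -0.0128]), array([-0.34,  0.34, -1.09,  1.23]))
wtop (array([ 0.5365, -0.0116]), array([-0.77,  0.77, -1.46,  1.68]))
[ 0.59077296 -0.27512269  0.04304993]
shift [-289.7   42.2   -2.1] rot [-0.0022 -0.0003  0.0011] pos [ 0.5353 -0.0127  0.198 ] rpy [-3.1394e+00 -3.0000e-04  1.6211e+00] g 0.999 f [0.2 0.2 0.3] t 20.55 j7 [ 0.54  0.18 -0.66  1.76  0.12  1.24 -0.1 ]
```

```bash
python3 - <<'E'
from h import *
rows([0.592,-0.30,0.2],1.31)
E
python3 -m inch '[[[-1,-45,7,0,0,0,0.1],[-1,-90,14,0,0,0,0.2],[-1,-135,20,0,0,0,0.31],[-1,-180,27,0,0,0,0.31],[-1,-225,34,0,0,0,0.31],[-1,-265,39,0,0,0,0.31],[-0.1,-289.7,42.2,0,0,0,0.31],[-0.1,-289.7,42.2,0,0,0,0.31]]]'
python3 -m inch '[[[-0.1,0,0,0,0,0,0],[-0.1,0,0,0,0,0,0]]]'
python3 - <<'E'
from h import *
im=grab('wrist','w18'); rows([0.592,-0.277,0.1],1.31); crop('w18',230,60,400,260,3,'w18c')
E
```

```text
shift [-289.7   42.2   -2.1] rot [-2.200e-03  1.000e-04  3.111e-01] pos [ 0.5353 -0.0127  0.198 ] rpy [-3.1394e+00 -3.0000e-04  1.6211e+00] g 0.999 f [0.2 0.2 0.3] t 20.55 j7 [ 0.54  0.18 -0.66  1.76  0.12  1.24 -0.1 ]
time_s: 21.35
position: [0.5911, -0.3045, 0.1962]
ee_rot: [-3.138, 0.001, 1.305]
ft_force: [-0.4, -0.1, -0.1]
grip_width: 0.693
time_s: 21.55
position: [0.5928, -0.2979, 0.1985]
ee_rot: [-3.14, -0.001, 1.313]
ft_force: [-0.4, 0.2, 0.1]
grip_width: 0.553
shift [19.9 -6.1 99. ] rot [-0.001  -0.0008  0.0034] pos [ 0.5929 -0.2979  0.199 ] rpy [-3.1405e+00 -8.0000e-04  1.3134e+00] g 0.546 f [ 0.2 -0.   0.6] t 21.6 j7 [ 0.74  0.42 -0.46  1.45  0.19  1.32  0.01]
```

View pics/w18.png

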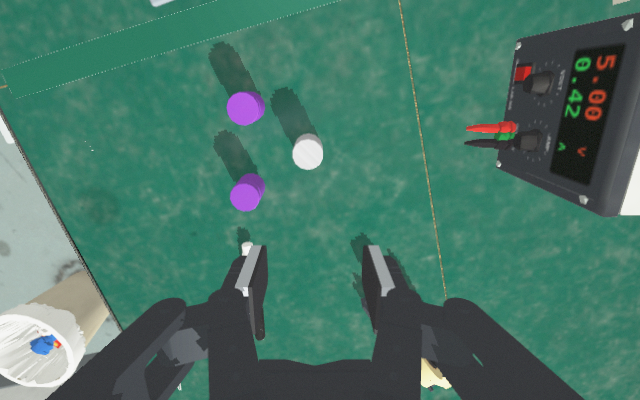

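View pics/w18c.png

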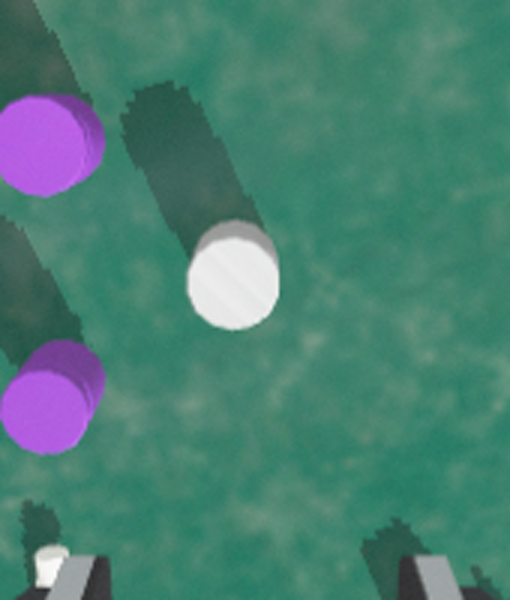

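The candidates are the steel cylinder at (307,152) and the purple ones at (245,108) and (247,194). The steel one is the small weight, because the purple ones are excluded by the text and the crop shows this one is grey. It stands clear of both.

```bash
python3 - <<'E'
from h import *
im=load('w18'); c=lambda x,y: np.array(cp(230,60,3,x,y))
print(fitc(im,.04,.015,[(0,-1,c(187,0)[0]),(0,1,c(280,0)[0]),(1,-1,c(0,238)[1]),(1,1,c(0,329)[1])],[.59,-.277]))
u=c(233.5,283.5); print(atz(im,*u,.04),tri([(im,*u),(load('top0'),*cp(340,170,5.5,252,101))]))
print('purple',atz(im,*c(42,146),.04),atz(im,*c(46,410),.04))
p=atz(im,*u,.04); rows([p[0],p[1],.07],1.31)
E
```

```text
(array([ 0.5918, -0.2761]), array([-0.34,  0.34, -0.45,  0.48]))
[ 0.59190263 -0.27587452  0.04      ] (array([ 0.59158158, -0.27665497,  0.03554145]), [np.float64(6.526782714084208e-05), np.float64(6.526782714072741e-05)])
purple [ 0.54697081 -0.2204058   0.04      ] [ 0.52105433 -0.3008159   0.04      ]
shift [ 20.9  -6.4 129. ] rot [-0.001  -0.0008  0.0034] pos [ 0.5929 -0.2979  0.199 ] rpy [-3.1405e+00 -8.0000e-04  1.3134e+00] g 0.546 f [ 0.2 -0.   0.6] t 21.6 j7 [ 0.74  0.42 -0.46  1.45  0.19  1.32  0.01]
```

```bash
python3 -m inch '[[[-0.1,20.8,-6.2,35,0,0,0],[-0.1,20.8,-6.2,75,0,0,0],[-0.1,20.8,-6.2,110,0,0,0],[-0.1,20.8,-6.2,129,0,0,0],[-0.1,20.8,-6.2,129,0,0,0],[-0.1,20.8,-6.2,129,0,0,0]]]'
python3 - <<'E'
from h import *
im=grab('wrist','w19'); rows([.5918,-.2761,.015],1.31)
E
```

```text
time_s: 22.2
position: [0.5926, -0.2773, 0.0714]
ee_rot: [3.141, -0.0, 1.312]
ft_force: [0.6, 0.2, 0.5]
grip_width: 0.555
shift [ 1.2 -1.8 57.3] rot [0.002  0.0001 0.002 ] pos [ 0.5931 -0.2777  0.0723] rpy [3.1396e+00 1.0000e-04 1.3120e+00] g 0.55 f [ 0.9 -0.2  0.8] t 22.25 j7 [ 0.71  0.5  -0.44  1.61  0.24  1.08 -0.06]
```

View pics/w19.png

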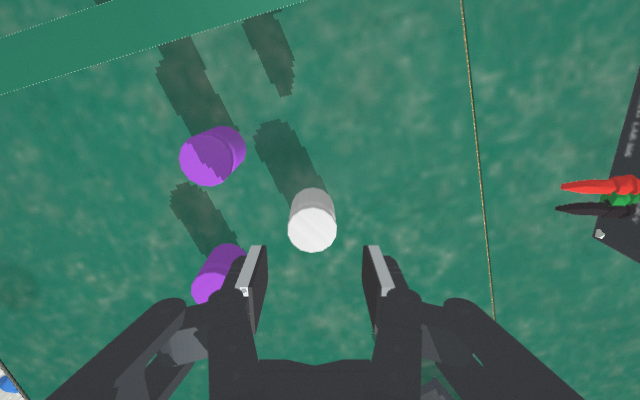

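```bash
python3 -m inch '[[[-0.1,0.8,-1,20,0,0,0],[-0.1,0.8,-1,40,0,0,0],[-0.1,0.8,-1,57,0,0,0],[-0.1,0.8,-1,57,0,0,0],[1,0.8,-1,57,0,0,0],[1,0.8,-1,57,0,0,0],[1,0.8,-1,57,0,0,0],[1,0.8,-1,57,0,0,0]]]' 50
python3 -m inch '[[[1,0,0,0,0,0,0],[1,0,0,0,0,0,0]]]'
python3 -m inch '[[[1,0,0,-20,0,0,0],[1,0,0,-60,0,0,0],[1,0,0,-105,0,0,0],[1,0,0,-150,0,0,0],[1,0,0,-155,0,0,0],[1,0,0,-155,0,0,0]]]'
python3 - <<'E'
from h import *
rows([.5365,-.0128,.165],1.622)
E
```

```text
time_s: 23.05
position: [0.5923, -0.2773, 0.015]
ee_rot: [3.14, 0.0, 1.311]
ft_force: [-1.4, 0.2, 5.9]
grip_width: 0.33
time_s: 23.25
position: [0.5923, -0.2773, 0.0149]
ee_rot: [3.14, 0.0, 1.311]
ft_force: [-1.0, 0.1, 6.2]
grip_width: 0.333
time_s: 23.85
position: [0.5921, -0.2774, 0.1702]
ee_rot: [3.139, 0.001, 1.311]
ft_force: [-0.9, -0.7, -3.6]
grip_width: 0.328
shift [ 241.4 -121.7    4.7] rot [ 0.0027  0.0012 -0.3109] pos [ 0.5921 -0.2774  0.1702] rpy [3.1387e+00 8.0000e-04 1.3111e+00] g 0.328 f [-0.9 -0.7 -3.6] t 23.85 j7 [ 0.72  0.42 -0.46  1.51  0.19  1.25 -0.03]
```

```bash
python3 -m inch '[[[1,42,-21,0,0,0,-0.1],[1,84,-42,0,0,0,-0.2],[1,126,-63,0,0,0,-0.31],[1,168,-84,0,0,0,-0.31],[1,210,-105,0,0,0,-0.31],[1,241.4,-121.7,4,0,0,-0.311],[1,241.4,-121.7,4,0,0,-0.311],[1,241.4,-121.7,4,0,0,-0.311]]]'
python3 -m inch '[[[1,0,0,20,0,0,0],[1,0,0,40,0,0,0],[1,0,0,50,0,0,0],[1,0,0,50,0,0,0],[1,0,0,50,0,0,0]]]'
python3 - <<'E'
from h import *
im=grab('wrist','w20'); rows([.5365,-.0128,.095],1.622); crop('w20',220,90,400,330,3,'w20c')
E
```

```text
time_s: 24.65
position: [0.5346, -0.012, 0.163]
ee_rot: [-3.139, -0.0, 1.624]
ft_force: [-1.0, -1.2, -2.6]
grip_width: 0.331
time_s: 25.15
position: [0.5359, -0.013, 0.1147]
ee_rot: [-3.141, -0.0, 1.621]
ft_force: [0.6, 0.2, -2.1]
grip_width: 0.329
shift [ 0.   0.2 20.2] rot [ 0.0006 -0.0001 -0.0004] pos [ 0.5363 -0.0129  0.1152] rpy [ 3.1410e+00 -1.0000e-04  1.6216e+00] g 0.328 f [-0.2  0.7 -1.7] t 25.2 j7 [ 0.52  0.26 -0.66  1.85  0.18  1.08 -0.15]
```

View pics/w20c.png

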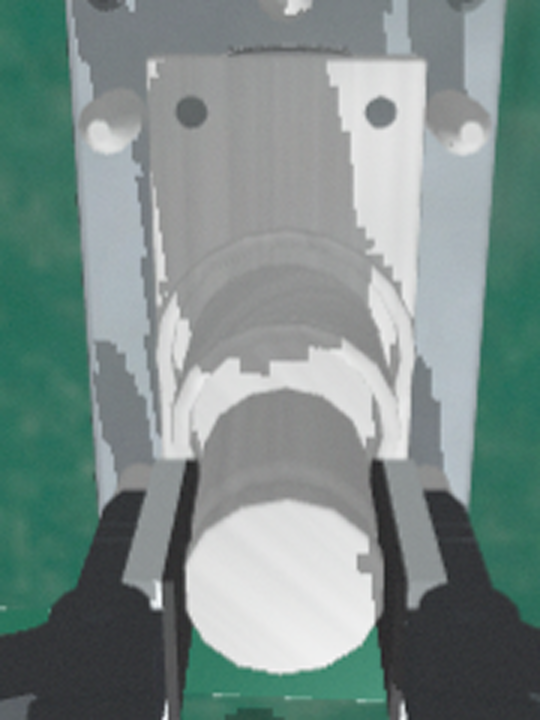

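```bash
python3 - <<'E'
from h import *
im=load('w20'); c=lambda x,y: np.array(cp(220,90,3,x,y))
x0=[.536,-.013]; zb=.115-.0149
print('L',fitc(im,.084,.023,[(0,-1,c(172,0)[0]),(0,1,c(405,0)[0]),(1,-1,c(0,325)[1])],x0))
print('Sb',fitc(im,zb,.015,[(0,-1,c(198,0)[0]),(0,1,c(374,0)[0]),(1,-1,c(0,388)[1])],x0))
print('St',fitc(im,zb+.04,.015,[(0,-1,c(186,0)[0]),(0,1,c(384,0)[0]),(1,-1,c(0,499)[1]),(1,1,c(0,674)[1])],x0))
E
```

```text
L (array([ 0.537 , -0.0144]), array([-0.04,  0.04,  0.  ]))
Sb (array([ 0.5363, -0.0125]), array([ 1.68, -1.68, -0.1 ]))
St (array([ 0.536 , -0.0115]), array([-2.39,  2.39, -0.9 ,  1.26]))
```

```bash
python3 -m inch '[[[1,-1.3,0.6,3,0,0,0],[1,-1.3,0.6,6,0,0,0],[1,-1.3,0.6,9,0,0,0],[1,-1.3,0.6,11,0,0,0],[1,-1.3,0.6,11,0,0,0]]]'
python3 - <<'E'
from h import *
im=grab('wrist','w21'); rows([.5365,-.0128,.095],1.622); crop('w21',220,90,400,330,3,'w21c')
E
```

```text
time_s: 25.7
position: [0.5362, -0.0138, 0.1033]
ee_rot: [-3.141, -0.0, 1.622]
ft_force: [-0.3, -0.3, -3.2]
grip_width: 0.329
shift [0.9 0.2 8.5] rot [-0.0003 -0.0001  0.0003] pos [ 0.5363 -0.0137  0.1035] rpy [-3.1413e+00 -1.0000e-04  1.6223e+00] g 0.329 f [ 0.1  0.4 -2.4] t 25.75 j7 [ 0.52  0.28 -0.65  1.87  0.19  1.06 -0.16]
```

View pics/w21c.png

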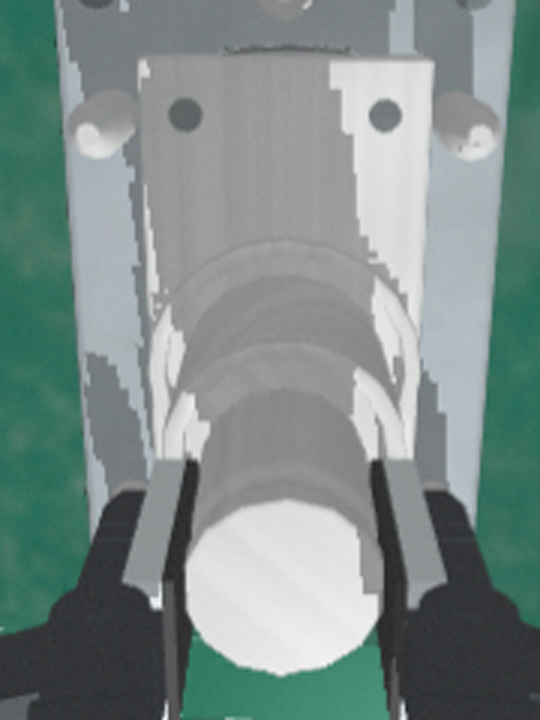

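```bash
python3 - <<'E'
from h import *
im=load('w21'); c=lambda x,y: np.array(cp(220,90,3,x,y))
x0=[.536,-.013]
print('L',fitc(im,.084,.023,[(0,-1,c(163,0)[0]),(0,1,c(412,0)[0]),(1,-1,c(0,343)[1])],x0))
for zb in (.0886,.084):
  print('Sb',fitc(im,zb,.015,[(1,-1,c(0,388)[1])],x0)); print('St',fitc(im,zb+.04,.015,[(1,-1,c(0,499)[1]),(1,1,c(0,674)[1])],x0))
E
```

```text
L (array([ 0.537 , -0.0145]), array([ 0.23, -0.23, -0.02]))
Sb (array([ 0.536 , -0.0133]), array([0.]))
St (array([ 0.7361, -0.0037]), array([-0., -0.]))
Sb (array([ 0.5361, -0.0152]), array([0.]))
St (array([ 0.5323, -0.0155]), array([ 0.07, -0.08]))
```

```bash
python3 -m inch '[[[1,-0.5,0.6,2,0,0,0],[1,-0.5,0.6,4,0,0,0],[1,-0.5,0.6,5,0,0,0],[1,-0.5,0.6,5,0,0,0]]]'
python3 -m inch '[[[1,0,0,1.5,0,0,0],[1,0,0,3,0,0,0],[1,0,0,4,0,0,0],[1,0,0,4,0,0,0]]]'
```

```text
time_s: 26.15
position: [0.5369, -0.0142, 0.0984]
ee_rot: [-3.141, -0.0, 1.622]
ft_force: [0.3, -0.5, -2.3]
grip_width: 0.332
time_s: 26.55
position: [0.5373, -0.0142, 0.0954]
ee_rot: [3.141, 0.0, 1.622]
ft_force: [-3.4, -1.1, 6.8]
grip_width: 0.33
```

```bash
python3 -m inch '[[[1,0,0,-0.3,0,0,0],[0.4,0,0,-0.3,0,0,0],[0.2,0,0,-0.3,0,0,0],[0,0,0,-0.3,0,0,0],[-0.3,0,0,-0.3,0,0,0],[-0.3,0,0,-0.3,0,0,0],[-0.3,0,0,-0.3,0,0,0]]]'
python3 -m inch '[[[-0.3,0,0,-30,0,0,0],[-0.3,0,0,-70,0,0,0],[-0.5,0,0,-115,0,0,0],[-0.5,0,0,-115,0,0,0],[-0.5,-50,0,-115,0,0,0],[-0.5,-100,0,-115,0,0,0],[-0.5,-130,0,-115,0,0,0],[-0.5,-130,0,-115,0,0,0]]]'
python3 -m inch '[[[-0.5,0,0,0,0,0,0],[-0.5,0,0,0,0,0,0],[-0.5,0,0,0,0,0,0]]]'
python3 - <<'E'
from h import *
grab('wrist','w22'); grab('side','s22'); grab('top','t22'); crop('w22',200,0,440,240,2.4,'w22c'); crop('side0',270,150,340,230,7,'x'); crop('s22',250,130,360,240,5,'s22c'); print(monitor.observe()['time_s'])
E
```

```text
time_s: 27.25
position: [0.5371, -0.0142, 0.0949]
ee_rot: [3.142, -0.0, 1.622]
ft_force: [0.6, 0.4, 0.5]
grip_width: 0.648
time_s: 28.05
position: [0.543, -0.15, 0.209]
ee_rot: [-3.14, 0.001, 1.615]
ft_force: [-0.2, 0.4, 0.2]
grip_width: 0.749
time_s: 28.35
position: [0.5439, -0.1425, 0.21]
ee_rot: [3.141, -0.0, 1.624]
ft_force: [0.8, 0.7, -0.1]
grip_width: 0.751
28.5
```

View pics/w22.png

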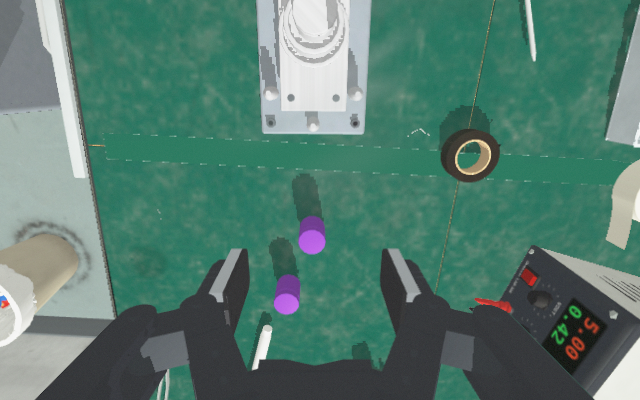

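View pics/s22c.png

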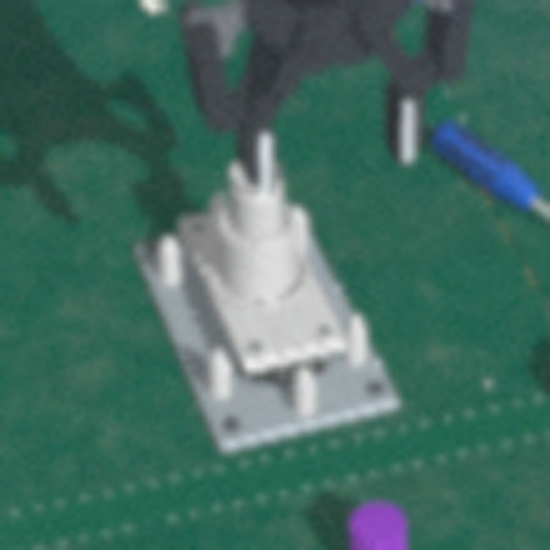

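View pics/t22.png

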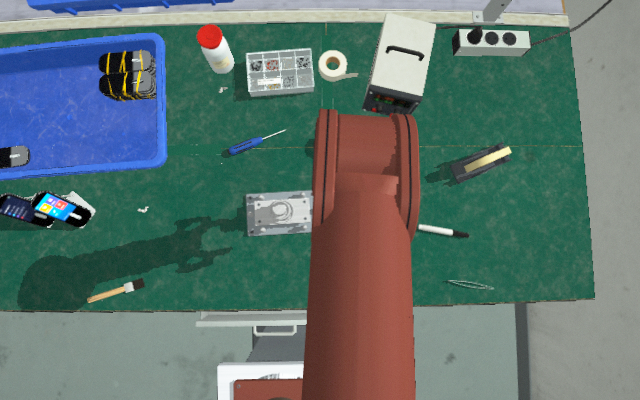

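```bash
python3 -m inch '[[[-0.5,25,0,-40,0,0,0],[-0.5,50,0,-60,0,0,0],[-0.5,50,0,-60,0,0,0],[-0.5,50,0,-60,0,0,0]]]'
python3 - <<'E'
from h import *
grab('wrist','w23'); grab('side','s23'); crop('w23',200,20,430,220,3.4,'w23c'); crop('s23',250,130,360,240,5,'s23c')
crop('t22',235,180,325,245,8,'t22c')
E
```

```text
time_s: 28.9
position: [0.5414, -0.0936, 0.2703]
ee_rot: [3.141, 0.001, 1.624]
ft_force: [-0.2, -0.1, -0.1]
grip_width: 0.75
```

View pics/w23c.png

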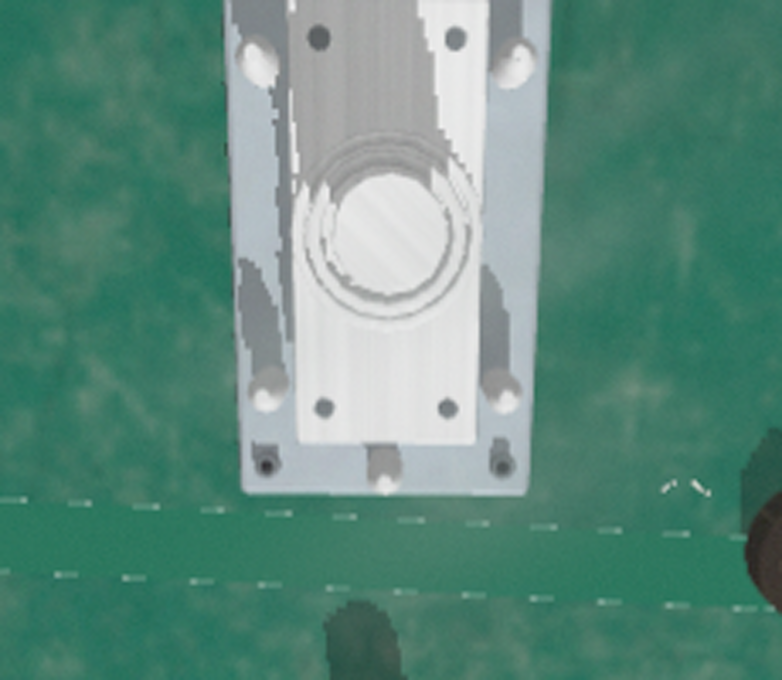

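View pics/s23c.png

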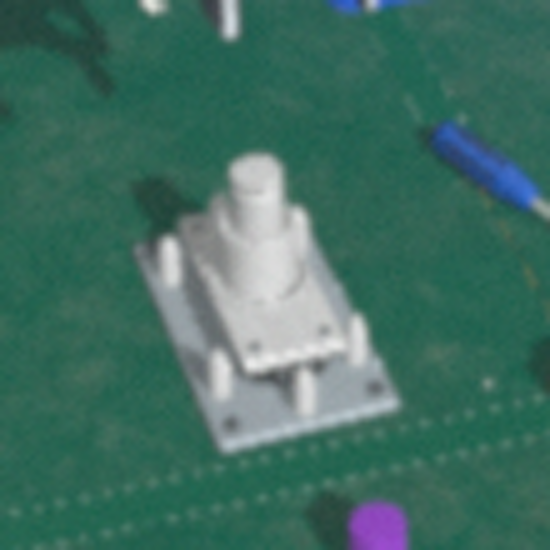

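View pics/t22c.png

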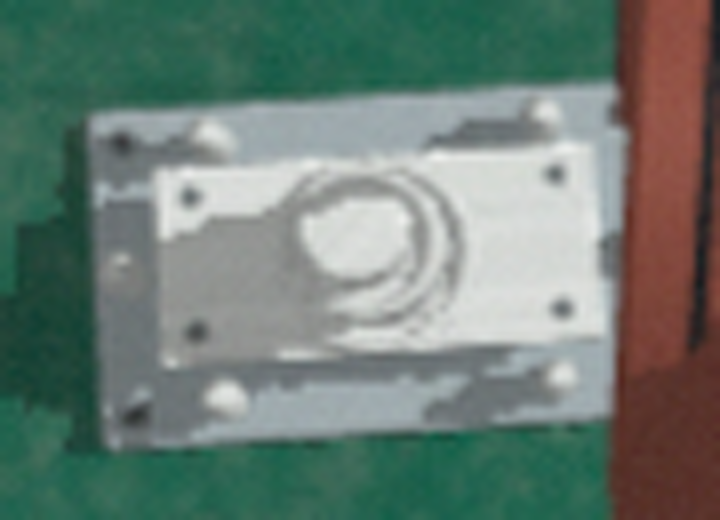

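The stack is complete: all three circles are concentric in the wrist crop (small weight at about (391,235)), and the side view shows both weights upright and the gripper clear.

```bash
python3 - <<'E'
from h import *
print(ticket.hand_in()); print(monitor.observe()['time_s'])
E
```

```text
the job is handed in; nothing more can be done
None
the job is handed in; nothing more can be done
```

The job is done and handed in at about 29 s of the 106 s allowed. In order, I laid the device in the cradle, the plate on it rim up, the large weight inside the plate's rim, and the small steel weight inside the large one's rim.

**Final checks:**
- **Fit:** the last wrist and side pictures show the plate between all six posts. Both weights stand upright, concentric and inside their rims, and the gripper is well clear.
- **Plate level:** hole spacing came out at 42.1 mm and 42.0 mm at its two ends, at the expected height. This was measured before the weights went on.
- **Forces:** every placing touched down within about 1 mm of the height I worked out, and the largest upward force I read was about 17 N.
- **Other things on the bench:** I touched neither the bystanders nor the purple cylinders, and those I could see looked unmoved. In the last top view the arm hid the tape roll, the purple cylinders and part of the marker.

**Disagreements along the way:**
- **Cradle:** the first top-camera reading of the post tips was about 4 mm off the wrist view along the cradle. I put this down to highlights on the tips and used the wrist and base-corner values.
- **Plate:** a first rough reading of its width suggested a tilt, but an enlarged crop did not bear that out.
- **Small weight:** while it was held, its top looked a few percent small, as if it had slipped. Touchdown was within 0.5 mm of the expected height, so it had not.

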